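# Load the drying pile, weight it and start the timer

## Robot

A 6-joint arm with a two-finger parallel gripper is mounted at the origin on the work surface; the furniture and walls round the work are solid. World frame = base frame: x ahead of the robot, y to its left, z up, the work surface at z = 0. Lengths are in mm, angles in degrees, forces in N, time in s.
With the tool pointing down it reaches from about 400 to 925 mm from the base axis. Payload 12.5 kg.
Tool frame: the origin (TCP) lies at the very end of the fingers, on their centre line; the grasp point (between the pads) lies 19 mm behind it; z points along the fingers, y is the line along which they close (so a half turn about z gives the same grasp; the last joint's range is limited). The gripper opens to 95 mm and grips with 3 to 60 N. Pads are 20 mm wide; open, the fingers measure 119 mm over their backs; the gripper's body (75 mm by 180 mm) begins 59 mm behind the grasp point.
Start: joints at [-71.883, 28.126, 89.318, -0, 62.55, -6.05], TCP at [255.901, -570.229, 214.661] pointing down, gripper open.
Joint ranges: [-177.58, 177.58], [-47.91, 125.51], [2.72, 160], [-65.01, 245.01], [3.68, 167.84], [-153.87, 153.87]. Speed limits (degrees/s): [127.2, 127.2, 159.86, 180, 180, 180].

## Interface

Orientations are given as a 3x3 rotation matrix whose columns are the frame's x, y, z axes.
In Python, from plant import bot, eyes, job, spot_in, regions_of, tip_of gives the robot as it stands.
- The arm moves only by the tool drive_tool, never from a script. Its arguments are lists of equal length, an entry for each row: "hand": the gripper's target within -1 to 1 (shut at 1, half-way at 0, fully open at -1); "slide": the shift along the world's x, y, z in mm, a list of three; "twist": the turn, a rotation vector about the world's x, y, z in rad, a list of three. In form: {"hand": [hand, ...], "slide": [[tx, ty, tz], ...], "twist": [[ax, ay, az], ...]}. A call has exactly 10 rows; each row is the pose to reach, as a shift and turn from the pose commanded when the call began; what a row does not reach only later rows make up. A row lasts 1/10 s, in which the tool goes at most 50 mm and 8.59 degrees, less where a joint would pass 70% of its speed; a pose out of reach is approached as far as the arm can. A call with a gripper value outside its range is refused whole. The fingers move at their own pace and stop on an object; "force" is the grip in N (left out, the last holds). Time passes only in rows, so rows that repeat a pose let the fingers close, or fill a call up. It gives the time, the measured TCP pose, the force, the opening and the grip force at its end, in the units of the state.
- bot.observe(): the state, without advancing time (a new reading comes with each control period).
- eyes.camera(name): name is "scene" or "side" or "wrist"; returns the picture (480x640x3 uint8, red, green, blue); there is no depth.
- eyes.camera_params(name): a dict with "fx", "fy", "cx", "cy" (pixels), "origin" and "rotation" of the camera in the world. Camera axes: x right, y down, z forward; pixel columns grow to the right and rows downward; lengths in mm; the calibration is good to about 2 mm. A picture is of the moment at which its call begins: read the wrist's pose just before it. camera_params takes no time and is no camera call; for the wrist camera it gives the pose at the moment of the call.
- job.job_done(): hands the job in; it is judged then, once.
Trained networks look in the newest picture that a camera, given by its name, has taken for a name from the list of things; names that differ only in an ending like _2 or _b are one class to them, and where a whole thing is asked for, a point or a joint stands for the part that bears it (a point fixed in the world has none). Each returns a list of dicts, best first, with "confidence" (0 to 1); they miss things now and then, are a little off and sometimes report something else, mostly with a low value. They report only what shows in the picture. A call takes as long as a camera call. They do not tell look-alikes from the thing itself.
- spot_in(camera, target): "point" ([column, row] as shares, 0 to 1, of the picture: columns of its width, rows of its height, amid what is visible of it).
- regions_of(camera, target): "pixels" (480x640 bool, what is visible of it) and "point" ([column, row] as shares, 0 to 1, of the picture: columns of its width, rows of its height, amid what is visible of it).
- tip_of(camera, target): "point" ([column, row] as shares, 0 to 1, of the picture: columns of its width, rows of its height: a listed point, or the origin of a listed thing).
The state is a dict: "time": time; "joints": joint angles; "joint_velocities": joint speeds; "effort": joint torques, N m; "ee_pos": TCP position; "tool_rot": TCP orientation; "wrist_force": force on the tool from outside, world axes, zero at the start; "moment": the same for the moment, N m; "gripper_width": finger opening in mm; "gripper_force": force on a finger pad.
Only numpy, scipy, OpenCV 4.12 (cv2) and the standard library are available. Lean on these libraries where they do the work, as an engineer would, in place of code of your own. Each camera call takes 0.05 s, during which the arm holds its last target. There are 200 camera calls.

## Task

Stack every loose plywood blank squarely on top of the drying pile; the pile's height changes from day to day, so lower each one gently until you feel it touch, then let go. When all are on, lay the wooden press block gently and centrally along the top, then pick up the stylus, push the timer's recessed button fully in with its tip for a moment, and lay the stylus back on the rubber mat. Leave the tin and the thread spool where they are.

Things in the scene. Friction and masses are not known exactly. Their poses are not given: they have to be found in the camera images.
- pile: the drying pile: plywood blanks 46 x 90 mm (its x and y) already stacked and fixed on a grey base board 85 x 130 x 12 mm on the bench. Its z is up. Origin: a point on the pile's vertical centre line somewhere near or below the bench, which is no measure of the height; the top lies 30 to 85 mm above the bench and must be felt or seen
- blank1: loose plywood blank, 46 mm (its x) x 90 mm (its y) x 18 mm thick, three plies, about 60 g; origin at the centre of its underside. All loose blanks are alike, and may lie singly or one upon another; one of blanks 3 and 4 may be absent
- blank2: loose plywood blank, 46 mm (its x) x 90 mm (its y) x 18 mm thick, three plies, about 60 g; origin at the centre of its underside. All loose blanks are alike, and may lie singly or one upon another; one of blanks 3 and 4 may be absent
- blank3: loose plywood blank, 46 mm (its x) x 90 mm (its y) x 18 mm thick, three plies, about 60 g; origin at the centre of its underside. All loose blanks are alike, and may lie singly or one upon another; one of blanks 3 and 4 may be absent
- blank4: loose plywood blank, 46 mm (its x) x 90 mm (its y) x 18 mm thick, three plies, about 60 g; origin at the centre of its underside. All loose blanks are alike, and may lie singly or one upon another; one of blanks 3 and 4 may be absent
- press_block: wooden press block 48 mm (its x) x 100 mm (its y) x 34 mm high, about 160 g, lying on the bench; origin at the centre of its underside
- stylus: metal stylus, 30 g: square barrel 12 x 12 mm, 85 mm long along its x, from which a 6 mm round rod reaches 55 mm further to +x, blunt-ended. Origin at the centre of the barrel's underside (the barrel runs from x = -42.5 to +42.5 mm); the rod's axis is 6 mm above the origin and the tip at x = +97.5 mm. It lies on the mat
- stylus_tip (a point): the end of the stylus rod; axes as the stylus
- mat: black rubber mat fixed on the bench, 190 mm (its x) x 80 mm (its y) x 4 mm thick; origin at the centre of its underside
- timer: grey timer fixed on the bench, 56 mm deep (its x) x 76 mm wide (its y) x 78 mm high; origin at the centre of its underside; its front looks to its own -x, towards the robot
- recess_mouth (a point): centre of the square 14 x 14 mm opening in the timer's front, 46 mm above the bench and 28 mm in front of the timer's origin; axes as the timer: +x points level into the recess. The face of the round button (12.4 mm) stands 7 mm inside the opening
- start_button (a joint): travel of the sprung button, m: 0 out, 0.008 fully in (2 N to start it, 5.5 N fully in; it springs back out)
- brush_tin: printed tin 57 mm across, 72 mm high, standing; origin under its centre; to be left alone
- thread_spool: spool of black thread 37 mm across, 60 mm high, standing; origin under its centre; to be left alone
Things that resemble listed ones, but are neither listed nor needed, are in the scene too. Leave any orange look-alike of the blank4 alone.

How it is judged (in metres and radians):
On the way, in this order (a step that is already met when the one before it is completed fails the run):
1. every loose blank lies squarely on the pile, let go (x of blank1 in the frame of pile between -0.01 and 0.01 m and y of blank1 in the frame of pile between -0.01 and 0.01 m and angle between the y axis of each of blank1, blank2, blank3, blank4 and the y axis of pile, either way round below 0.15 rad and angle between the z axis of each of blank1, blank2, blank3, blank4 and the z axis of pile, either way round below 0.08 rad and linear speed of each of blank1, blank2, blank3, blank4 below 0.02 m/s and contact force between the fingers and blank1 below 0.3 N and x of blank2 in the frame of pile between -0.01 and 0.01 m and y of blank2 in the frame of pile between -0.01 and 0.01 m and contact force between the fingers and blank2 below 0.3 N and x of blank3 in the frame of pile between -0.01 and 0.01 m and y of blank3 in the frame of pile between -0.01 and 0.01 m and contact force between the fingers and blank3 below 0.3 N and x of blank4 in the frame of pile between -0.01 and 0.01 m and y of blank4 in the frame of pile between -0.01 and 0.01 m and contact force between the fingers and blank4 below 0.3 N), for 0.2 s.
2. the press block lies centrally along the top of the blanks, let go (all of step 1 and x of press_block in the frame of pile between -0.012 and 0.012 m and y of press_block in the frame of pile between -0.015 and 0.015 m and angle between the y axis of press_block and the y axis of pile, either way round below 0.2 rad and angle between press_block's own z axis and vertical below 0.1 rad and contact force between press_block and pile below 0.05 N and (contact force between press_block and blank1 above 0.2 N or contact force between press_block and blank2 above 0.2 N or contact force between press_block and blank3 above 0.2 N or contact force between press_block and blank4 above 0.2 N) and linear speed of press_block below 0.02 m/s and contact force between the fingers and press_block below 0.3 N), for 0.2 s.
3. the button is pushed fully in with the stylus (value of joint start_button above 0.0062 m and contact force between stylus and timer above 1 N), for 0.1 s.
At the end, for the whole second after the job is handed in: blanks flat on the pile, centred within 10 mm, square within 0.15 rad; press block on them, within 12 mm across, 15 mm along, 0.2 rad; stylus flat on the mat, origin 4 mm in from its sides, 10 mm from its ends; button out again; all released, at rest (all of step 2 and x of stylus in the frame of mat between -0.085 and 0.085 m and y of stylus in the frame of mat between -0.036 and 0.036 m and contact force between stylus and mat above 0.05 N and angle between the x axis of stylus and the z axis of mat, either way round above 1.4 rad and linear speed of stylus below 0.02 m/s and value of joint start_button below 0.001 m); the robot touches nothing.
It fails at once if the pile is pressed or struck hard (over 60 N) (contact force between any of blank1, blank2, blank3, blank4 and pile above 60 N).
It fails at once if a blank or the press block is dropped onto the pile (falls free there at over 0.5 m/s, from some 13 mm or more) ((horizontal distance between blank1 and pile below 0.03 m and linear speed of blank1 above 0.5 m/s and contact force between the fingers and blank1 below 0.1 N) or (horizontal distance between blank2 and pile below 0.03 m and linear speed of blank2 above 0.5 m/s and contact force between the fingers and blank2 below 0.1 N) or (horizontal distance between blank3 and pile below 0.03 m and linear speed of blank3 above 0.5 m/s and contact force between the fingers and blank3 below 0.1 N) or (horizontal distance between blank4 and pile below 0.03 m and linear speed of blank4 above 0.5 m/s and contact force between the fingers and blank4 below 0.1 N) or (horizontal distance between press_block and pile below 0.03 m and linear speed of press_block above 0.5 m/s and contact force between the fingers and press_block below 0.1 N)).
It fails at once if the tin or spool is shifted more than 30 mm (distance of any of brush_tin, thread_spool from where it was at the start of the episode above 0.03 m).
Of blank3, blank4 only 1 to 2 are there at a start; the rules pass over those that are not, and their reading is None.
At some moment in a run one of stylus may be knocked a few centimetres aside while the robot is not near it.
It also fails if it takes over 210 s, if anything falls off the work surface, if the arm or the gripper's body presses on something with over 40 N, if the wrist force passes 120 N, or if a joint passes its speed limit or range.

## Working session

There is one attempt and no reset: what is moved stays moved. The work goes in short steps, Python scripts to look and compute and a tool call to move; the robot and the scene stay as the last step left them, time stands still between calls to the robot, and variables do not carry over. Pictures are saved under pics/ and viewed, at most 15 in all, crops included, and the job is handed in when it is done.

Besides the shell and the picture viewer there is one more tool, called as a command line: name --argument value ..., lists and objects as JSON in quotes. drive_tool: Moves the arm, as the interface text tells. Its arguments: {"type":"object","properties":{"hand":{"type":"array"},"slide":{"type":"array"},"twist":{"type":"array"},"force":{"type":"number"}},"required":["hand","slide","twist"]}

```bash
ls; mkdir -p pics; python3 - <<'E'
from plant import bot, eyes, regions_of
import cv2,numpy as np
s=bot.observe();print(s['time'],s['ee_pos'],s['gripper_width'])
for c in ['scene','side']:
    im=eyes.camera(c);cv2.imwrite(f'pics/{c}0.png',im[:,:,::-1])
    p=eyes.camera_params(c);print(c,{k:np.round(np.array(v),3).tolist() for k,v in p.items()})
    for t in ['pile','blank1','press_block','stylus','mat','timer','brush_tin','thread_spool']:
        for r in regions_of(c,t):
            if r['confidence']>.3:
                m=r['pixels'];ys,xs=np.nonzero(m);print(t,round(r['confidence'],2),np.round(np.array(r['point'])*[640,480]),m.sum(),xs.min(),xs.max(),ys.min(),ys.max())
E
```

```text
pics
0.0 [ 255.81406506 -569.98186619  214.05621501] 94.90282719691773
scene {'fx': 510.595, 'fy': 510.595, 'cx': 312.238, 'cy': 241.456, 'origin': [-193.862, -448.564, 886.142], 'rotation': [[0.617, -0.587, 0.524], [-0.787, -0.458, 0.414], [-0.003, -0.668, -0.744]]}
pile 0.56 [339. 239.] 879 317 358 220 255
blank1 0.72 [177. 176.] 199 168 187 172 183
blank1 0.61 [206. 160.] 99 199 209 151 166
press_block 0.89 [313. 218.] 394 296 321 205 228
stylus 0.88 [390. 289.] 236 369 410 285 295
mat 0.66 [399. 283.] 2184 353 445 266 307
mat 0.49 [340. 238.] 800 318 357 220 255
timer 0.87 [497. 314.] 1849 479 518 283 339
brush_tin 0.86 [289. 249.] 774 275 300 228 267
brush_tin 0.49 [391. 288.] 322 369 418 285 296
thread_spool 0.95 [344. 281.] 485 336 354 266 296
side {'fx': 533.82, 'fy': 533.82, 'cx': 310.628, 'cy': 234.105, 'origin': [-314.592, -30.371, 982.782], 'rotation': [[0.075, -0.79, 0.608], [-0.997, -0.056, 0.05], [-0.005, -0.61, -0.792]]}
blank1 0.84 [207. 224.] 652 191 231 213 237
blank1 0.79 [158. 209.] 759 137 176 194 217
blank1 0.72 [135. 247.] 762 114 155 233 263
blank1 0.71 [208. 235.] 186 194 234 217 242
blank1 0.7 [164. 216.] 197 140 178 205 221
blank1 0.57 [403. 236.] 1822 373 440 208 271
press_block 0.61 [256. 213.] 209 252 265 205 225
stylus 0.87 [402. 244.] 303 382 428 237 254
mat 0.67 [407. 237.] 1778 374 440 208 269
timer 0.71 [493. 220.] 1548 471 516 196 244
thread_spool 0.78 [369. 260.] 212 359 374 250 271
```

```bash
python3 - <<'E'
import cv2,numpy as np
a=cv2.imread('pics/scene0.png')[120:360,130:550]; b=cv2.imread('pics/side0.png')[150:330,80:550]
cv2.imwrite('pics/sc.png',cv2.resize(a,None,fx=1.9,fy=1.9,interpolation=2)); cv2.imwrite('pics/si.png',cv2.resize(b,None,fx=1.7,fy=1.7,interpolation=2))
E
```

```text
(no output)
```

View pics/sc.png

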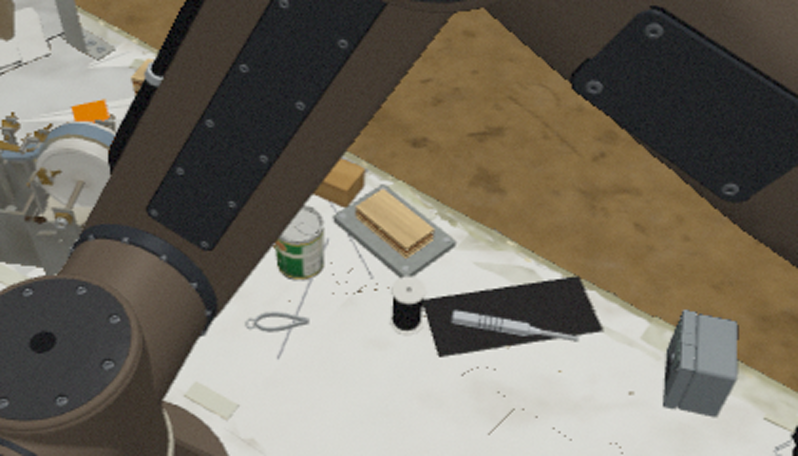

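View pics/si.png

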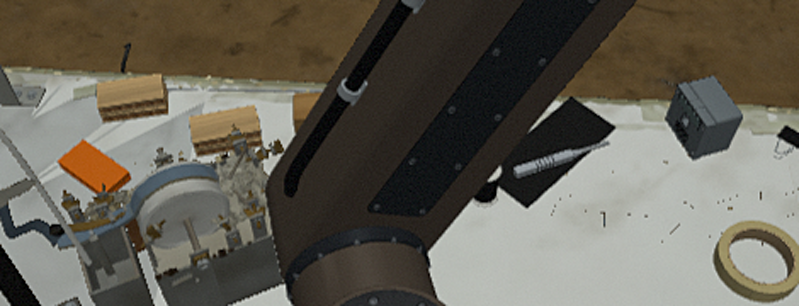

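The scene view shows, in full-picture pixels, the press block (about 310,217), the pile (338,236), tin (288,248), spool (344,280), mat and stylus (399,287), and timer (497,312). The side view shows two stacks of blanks, near (157,207) and (212,227), with the orange look-alike at (135,247). A machine stands in front of the stacks.

```bash
cat > h.py <<'E'
from plant import bot, eyes, job, spot_in, regions_of, tip_of
import cv2, numpy as np
def proj(p,X):
    R=np.array(p['rotation']);c=(np.atleast_2d(X)-np.array(p['origin']))@R
    return np.c_[p['fx']*c[:,0]/c[:,2]+p['cx'],p['fy']*c[:,1]/c[:,2]+p['cy']]
def back(p,uv,z):
    uv=np.atleast_2d(uv).astype(float);d=np.c_[(uv[:,0]-p['cx'])/p['fx'],(uv[:,1]-p['cy'])/p['fy'],np.ones(len(uv))]@np.array(p['rotation']).T
    o=np.array(p['origin']);return o+d*((z-o[2])/d[:,2])[:,None]
def snap(c,name=None):
    p=eyes.camera_params(c);im=eyes.camera(c)[:,:,::-1].copy()
    if name: cv2.imwrite('pics/'+name,im); np.save('pics/'+name+'.npy',p,allow_pickle=True)
    return p,im
def rect(p,m,z):
    "min-area rectangle of mask seen at height z: centre, long/short lengths, yaw of long axis in degrees"
    cs=max(cv2.findContours(m.astype(np.uint8),0,2)[0],key=cv2.contourArea)[:,0]
    X=back(p,cs,z)[:,:2].astype(np.float32);r=cv2.minAreaRect(X);b=cv2.boxPoints(r)
    e=[b[1]-b[0],b[2]-b[1]];e.sort(key=np.linalg.norm)
    return np.round(r[0],1),np.round([np.linalg.norm(v) for v in e],1),round(float(np.degrees(np.arctan2(e[1][1],e[1][0]))%180),1)
def st():
    s=bot.observe();R=np.array(s['tool_rot']);print('t',round(s['time'],2),'pos',np.round(s['ee_pos'],1),'x',np.round(R[:,0],3),'z',np.round(R[:,2],3),'F',np.round(s['wrist_force'],1),'w',round(s['gripper_width'],1),'g',round(s['gripper_force'],1),'j',np.round(s['joints'],0));return s
E
python3 - <<'E'
from h import *
s=st();print(np.array(s['tool_rot']).round(3))
p=eyes.camera_params('side');q=eyes.camera_params('scene');w=eyes.camera_params('wrist')
print({k:np.round(np.array(v),3).tolist() for k,v in w.items()})
# crops->full
f=lambda x,y:(x/1.7+80,y/1.7+150); g=lambda x,y:(x/1.9+130,y/1.9+120)
for n,u,z in [('b1',f(131,90),36),('b2',f(225,125),36),('orange',f(95,165),18),('timer',f(703,120),40),('stylus',f(560,157),10),('mat',f(556,155),4),('machine',f(190,230),60)]: print(n,back(p,u,z).round())
for n,u,z in [('pile',g(396,220),40),('press',g(340,170),34),('tin',g(300,275),0),('spool',g(407,325),0),('mat',g(515,315),4),('timer',g(700,410),0)]: print(n,back(q,u,z).round())
E
```

```text
t 0.9 pos [ 255.9 -570.2  214.7] x [ 0.912  0.409 -0.   ] z [-0. -0. -1.] F [-0.3 -0.4 -0.6] w 95.0 g 0.0 j [-72.  28.  89.  -0.  63.  -6.]
[[ 0.912  0.409 -0.   ]
 [ 0.409 -0.912 -0.   ]
 [-0.     0.    -1.   ]]
{'fx': 377.023, 'fy': 377.023, 'cx': 321.786, 'cy': 242.254, 'origin': [319.144, -540.909, 385.396], 'rotation': [[0.41, -0.884, -0.225], [-0.912, -0.397, -0.101], [0.0, 0.246, -0.969]]}
b1 [[478. 396.  36.]]
b2 [[426. 255.  36.]]
orange [[361. 419.  18.]]
timer [[ 477. -382.   40.]]
stylus [[ 424. -194.   10.]]
mat [[ 432. -190.    4.]]
machine [[245. 259.  60.]]
pile [[452. -14.  40.]]
press [[482.  94.  34.]]
tin [[341.  44.   0.]]
spool [[360. -98.   0.]]
mat [[ 444. -188.    4.]]
timer [[ 460. -405.    0.]]
```

drive_tool --hand '[-1,-1,-1,-1,-1,-1,-1,-1,-1,-1]' --slide '[[18,45,13],[36,90,26],[54,135,39],[72,180,52],[90,225,65],[108,270,78],[126,315,91],[144,360,104],[162,405,117],[180,450,130]]' --twist '[[0,0,0.115],[0,0,0.23],[0,0,0.345],[0,0,0.46],[0,0,0.575],[0,0,0.69],[0,0,0.805],[0,0,0.92],[0,0,1.035],[0,0,1.15]]'

```text
time: 1.9
ee_pos: [435.5, -119.9, 345.1]
tool_rot: [[-0.006, 1.0, 0.001], [1.0, 0.006, -0.0], [-0.0, 0.001, -1.0]]
wrist_force: [1.1, -0.2, -1.2]
gripper_width: 95.5
gripper_force: 0.0
```

```bash
python3 - <<'E'
from h import *
st()
snap('wrist','w1.png')
E
```

```text
t 1.9 pos [ 435.5 -119.9  345.1] x [-0.006  1.    -0.   ] z [ 0.001 -0.    -1.   ] F [ 1.1 -0.2 -1.2] w 95.5 g 0.0 j [-24.   7. 101.   0.  73. -24.]
```

drive_tool --hand '[-1,-1,-1,-1,-1,-1,-1,-1,-1,-1]' --slide '[[0,40,0],[0,80,0],[0,120,0],[0,160,0],[0,200,0],[0,240,0],[0,280,0],[0,300,0],[0,300,0],[0,300,0]]' --twist '[[0,0,0],[0,0,0],[0,0,0],[0,0,0],[0,0,0],[0,0,0],[0,0,0],[0,0,0],[0,0,0],[0,0,0]]'

```text
time: 2.95
ee_pos: [435.1, 178.0, 344.1]
tool_rot: [[-0.002, 1.0, -0.0], [1.0, 0.002, -0.0], [-0.0, -0.0, -1.0]]
wrist_force: [0.1, -0.1, 0.6]
gripper_width: 95.4
gripper_force: 0.0
```

```bash
python3 - <<'E'
from h import *
st()
p,im=snap('wrist','w2.png')
a=cv2.imread('pics/w1.png')
cv2.imwrite('pics/w12.png',np.vstack([cv2.resize(x,(400,300),interpolation=3) for x in (a,im)]) if 0 else np.hstack([cv2.resize(x,(400,300),interpolation=3) for x in (a,im)]))
E
```

```text
t 2.95 pos [435.1 178.  344.1] x [-0.002  1.    -0.   ] z [-0. -0. -1.] F [ 0.1 -0.1  0.6] w 95.4 g 0.0 j [14.  8. 99. -0. 73. 14.]
```

View pics/w12.png

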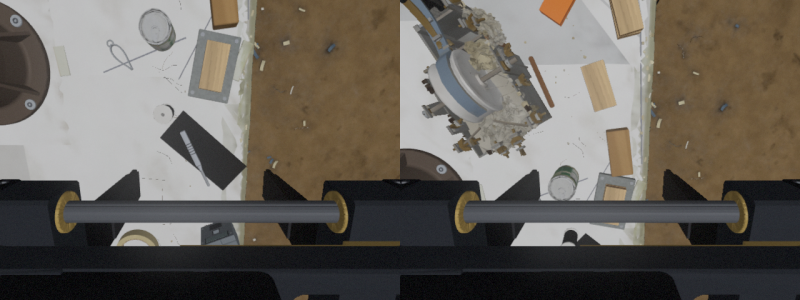

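Left (w1): pile, tin, spool, mat with stylus, and timer. Right (w2): one stack near full pixel (320,137), the other at (362,25) and cut off by the picture's top edge. The press block is at (352,243). The orange decoy and the machine lie to the left.

drive_tool --hand '[-1,-1,-1,-1,-1,-1,-1,-1,-1,-1]' --slide '[[0,30,0],[0,60,0],[0,90,0],[0,100,0],[0,100,0],[0,100,0],[0,100,0],[0,100,0],[0,100,0],[0,100,0]]' --twist '[[0,0,0],[0,0,0],[0,0,0],[0,0,0],[0,0,0],[0,0,0],[0,0,0],[0,0,0],[0,0,0],[0,0,0]]'

```text
time: 4.0
ee_pos: [435.3, 277.8, 344.2]
tool_rot: [[-0.001, 1.0, 0.0], [1.0, 0.001, 0.0], [0.0, 0.0, -1.0]]
wrist_force: [-0.8, 0.5, 0.2]
gripper_width: 95.5
gripper_force: 0.0
```

```bash
python3 - <<'E'
from h import *
st()
p,im=snap('wrist','w3.png')
for t in ['blank1','press_block']:
  for r in regions_of('wrist',t):
    if r['confidence']>.3:
        m=r['pixels'];print(t,round(r['confidence'],2),np.round(np.array(r['point'])*[640,480]),m.sum(),im[m].mean(0).round(),[rect(p,m,z) for z in (0,18,36,54)])
c=im[0:330,150:550];cv2.imwrite('pics/w3c.png',cv2.resize(c,None,fx=1.8,fy=1.8,interpolation=2))
# top-view of w1 items, redo on old picture by colour later
E
```

```text
t 4.0 pos [435.3 277.8 344.2] x [-0.001  1.     0.   ] z [ 0.  0. -1.] F [-0.8  0.5  0.2] w 95.5 g 0.0 j [25. 13. 93. -0. 74. 25.]
blank1 0.92 [265.  83.] 3000 [ 68. 120. 192.] [(array([358.4, 424.5]), array([50.4, 92.4], dtype=float32), 56.5), (array([361.1, 421.8]), array([48.6, 89.1], dtype=float32), 56.5), (array([363.8, 419.1]), array([46.8, 85.9], dtype=float32), 56.5), (array([366.5, 416.5]), array([45.1, 82.7], dtype=float32), 56.5)]
blank1 0.79 [355. 101.] 3080 [121. 153. 174.] [(array([481.2, 402.3]), array([51.6, 96.9], dtype=float32), 106.2), (array([479.6, 400.4]), array([49.8, 93.5], dtype=float32), 106.2), (array([478. , 398.5]), array([48. , 90.1], dtype=float32), 106.2), (array([476.4, 396.6]), array([46.2, 86.7], dtype=float32), 106.2)]
blank1 0.56 [320. 219.] 2481 [125. 155. 175.] [(array([429.6, 252.3]), array([50.2, 98. ], dtype=float32), 107.8), (array([429.8, 255.6]), array([48.5, 94.6], dtype=float32), 107.8), (array([430. , 258.9]), array([46.7, 91.1], dtype=float32), 107.8), (array([430.2, 262.3]), array([44.9, 87.7], dtype=float32), 107.8)]
blank1 0.41 [346. 138.] 35 [118. 140. 155.] [(array([465.6, 360.3]), array([ 2.9, 19.8], dtype=float32), 105.4), (array([464.5, 359.9]), array([ 2.8, 19.1], dtype=float32), 105.4), (array([463.5, 359.4]), array([ 2.7, 18.4], dtype=float32), 105.4), (array([462.4, 359. ]), array([ 2.6, 17.7], dtype=float32), 105.4)]
press_block 0.76 [349. 299.] 1624 [ 88. 118. 142.] [(array([473.6, 132.5]), array([51.5, 76.2], dtype=float32), 97.0), (array([472.3, 140. ]), array([49.7, 73.6], dtype=float32), 97.0), (array([471. , 147.5]), array([47.9, 70.9], dtype=float32), 97.0), (array([469.7, 155. ]), array([46.1, 68.2], dtype=float32), 97.0)]
```

View pics/w3c.png

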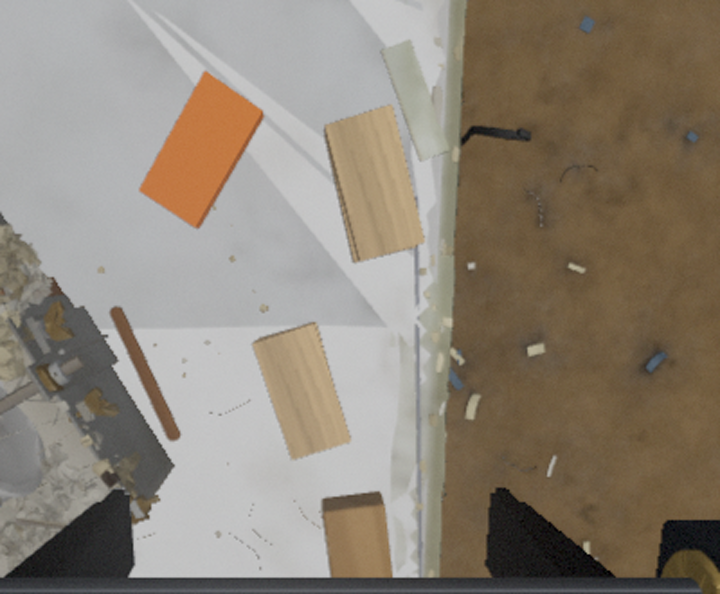

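The stacks are A near (430,259) and B near (479,398). The side masks show a full upper blank plus an 18 mm slice of a lower one at each stack, so there are four blanks. Before descending I'll check how high the machine's near corner is.

```bash
python3 - <<'E'
from h import *
p=np.load('pics/w3.png.npy',allow_pickle=True).item();q=eyes.camera_params('side')
for z in (0,20,40,60,80,100): print(z,back(p,(245.5,258),z).round(),back(p,(230,282),z).round(),back(q,(246,240),z).round(), 'A',back(q,(207,224),z).round())
c=cv2.imread('pics/side0.png')[170:330,80:300];d=cv2.imread('pics/w3.png')[120:310,130:330]
cv2.imwrite('pics/cmp.png',np.hstack([cv2.resize(c,(480,350),interpolation=2),cv2.resize(d,(310,350),interpolation=2)]))
E
```

```text
0 [[327. 194.   0.]] [[303. 157.   0.]] [[412. 179.   0.]] A [[452. 278.   0.]]
20 [[331. 200.  20.]] [[308. 165.  20.]] [[397. 175.  20.]] A [[436. 272.  20.]]
40 [[336. 206.  40.]] [[313. 172.  40.]] [[382. 171.  40.]] A [[421. 266.  40.]]
60 [[340. 212.  60.]] [[318. 180.  60.]] [[367. 166.  60.]] A [[405. 259.  60.]]
80 [[344. 218.  80.]] [[324. 187.  80.]] [[353. 162.  80.]] A [[390. 253.  80.]]
100 [[348. 224. 100.]] [[329. 194. 100.]] [[338. 158. 100.]] A [[374. 247. 100.]]
```

View pics/cmp.png

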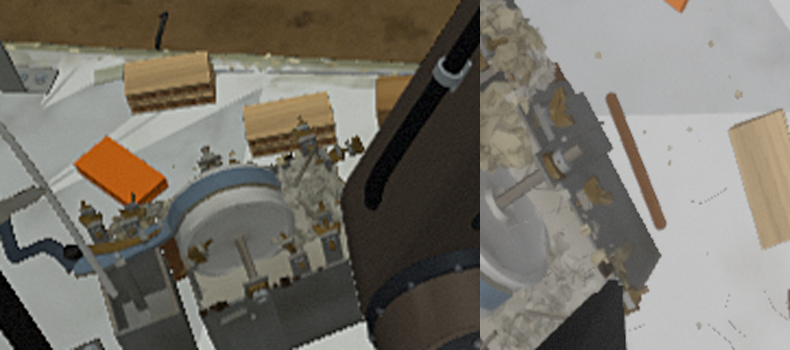

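The machine's wall foot is near (327,194), so the gripper body clears it by about 28 mm. Each stack is two blanks high. Descending to A's upper blank.

drive_tool --hand '[-0.6,-0.6,-0.6,-0.6,-0.6,-0.6,-0.6,-0.6,-0.6,-0.6]' --slide '[[-3,-10,-30],[-5,-19,-70],[-5,-19,-110],[-5,-19,-150],[-5,-19,-190],[-5,-19,-225],[-5,-19,-255],[-5,-19,-265],[-5,-19,-265],[-5,-19,-265]]' --twist '[[0,0,0.1],[0,0,0.2],[0,0,0.307],[0,0,0.307],[0,0,0.307],[0,0,0.307],[0,0,0.307],[0,0,0.307],[0,0,0.307],[0,0,0.307]]'

```text
time: 5.15
ee_pos: [430.8, 259.4, 80.2]
tool_rot: [[-0.303, 0.953, 0.001], [0.953, 0.303, 0.001], [0.0, 0.001, -1.0]]
wrist_force: [-0.0, 0.4, 0.3]
gripper_width: 76.2
gripper_force: 0.0
```

```bash
python3 - <<'E'
from h import *
st()
p,im=snap('wrist','w4.png')
for r in regions_of('wrist','blank1'):
    if r['confidence']>.3:
        m=r['pixels'];ys,xs=np.nonzero(m);print(round(r['confidence'],2),m.sum(),xs.min(),xs.max(),ys.min(),ys.max(),[rect(p,m,z) for z in (18,36)])
cv2.imwrite('pics/w4s.png',im[120:400,150:500])
E
```

```text
t 5.15 pos [430.8 259.4  80.2] x [-0.303  0.953  0.   ] z [ 0.001  0.001 -1.   ] F [-0.   0.4  0.3] w 76.2 g 0.0 j [ 24.  29. 114.   0.  36.   6.]
0.93 1659 226 301 0 40 [(array([359.3, 381.1]), array([19.9, 41.1], dtype=float32), 17.7), (array([363.2, 376.9]), array([18.4, 37.9], dtype=float32), 17.7)]
0.8 1550 418 498 0 144 [(array([457. , 383.9]), array([ 6.9, 74.2], dtype=float32), 105.4), (array([453.4, 379.5]), array([ 6.4, 68.5], dtype=float32), 105.4)]
0.56 9983 279 358 191 321 [(array([430.1, 258.8]), array([50.1, 87.6], dtype=float32), 108.0), (array([428.5, 264. ]), array([46.2, 80.8], dtype=float32), 108.0)]
0.56 13399 430 541 0 141 [(array([485.8, 393.2]), array([55.2, 75.1], dtype=float32), 106.3), (array([480., 388.]), array([50.9, 69.3], dtype=float32), 106.3)]
```

View pics/w4s.png

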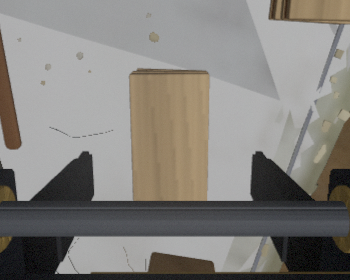

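The wrist picture shows A's top face centred between the open fingers (columns 280–358). Its width fits 46 mm at z = 36, and its centre comes out at (430,259.6).

drive_tool --hand '[-0.6,-0.6,-0.6,-0.6,1,1,1,1,1,1]' --slide '[[0,0,-25],[0,0,-50],[0,0,-59],[0,0,-59],[0,0,-59],[0,0,-59],[0,0,-59],[0,0,-59],[0,0,-59],[0,0,-59]]' --twist '[[0,0,0],[0,0,0],[0,0,0],[0,0,0],[0,0,0],[0,0,0],[0,0,0],[0,0,0],[0,0,0],[0,0,0]]' --force 15

```text
time: 6.25
ee_pos: [430.4, 259.2, 20.6]
tool_rot: [[-0.303, 0.953, 0.001], [0.953, 0.303, 0.0], [0.0, 0.001, -1.0]]
wrist_force: [-1.0, -0.7, 6.7]
gripper_width: 46.0
gripper_force: 15.0
```

```bash
python3 - <<'E'
from h import *
st()
p=np.load('pics/w1.png.npy',allow_pickle=True).item();im=cv2.imread('pics/w1.png')
h=cv2.cvtColor(im,cv2.COLOR_BGR2HSV)
roi=np.zeros(h.shape[:2],bool);roi[40:170,295:390]=1
wood=roi&(h[:,:,1]>70)&(h[:,:,2]>100)
board=roi&(h[:,:,2]<185)
for n,m in (('wood',wood),('board',board)):
    m=cv2.morphologyEx(m.astype(np.uint8),cv2.MORPH_OPEN,np.ones((3,3)))
    k,l,s,c=cv2.connectedComponentsWithStats(m)
    for i in range(1,k):
        if s[i,4]>800: print(n,s[i],[(z,rect(p,l==i,z)) for z in (0,12,30,45,60,85)])
cv2.imwrite('pics/w1c.png',cv2.resize(im[20:330,240:430],None,fx=1.9,fy=1.9,interpolation=2))
E
```

```text
t 6.25 pos [430.4 259.2  20.6] x [-0.303  0.953  0.   ] z [ 0.001  0.    -1.   ] F [-1.  -0.7  6.7] w 46.0 g 15.0 j [ 24.  35. 116.  -0.  28.   6.]
wood [ 319   65   50   82 2871] [(0, (array([4.621e+02, 4.000e-01]), array([48.1, 95.6], dtype=float32), 79.5)), (12, (array([461.4,  -0.8]), array([47. , 93.3], dtype=float32), 79.5)), (30, (array([460.5,  -2.6]), array([45.3, 90. ], dtype=float32), 79.5)), (45, (array([459.7,  -4. ]), array([43.9, 87.2], dtype=float32), 79.5)), (60, (array([459. ,  -5.5]), array([42.5, 84.4], dtype=float32), 79.5)), (85, (array([457.7,  -7.9]), array([40.2, 79.8], dtype=float32), 79.5))]
board [ 300   40   90  130 8788] [(0, (array([463.2,  -2.9]), array([118.4, 158.1], dtype=float32), 92.8)), (12, (array([462.6,  -4. ]), array([115.6, 154.5], dtype=float32), 92.8)), (30, (array([461.6,  -5.6]), array([111.5, 148.9], dtype=float32), 92.8)), (45, (array([460.8,  -7. ]), array([108.1, 144.3], dtype=float32), 92.8)), (60, (array([460. ,  -8.4]), array([104.6, 139.7], dtype=float32), 92.8)), (85, (array([458.6, -10.6]), array([ 98.9, 132.1], dtype=float32), 92.8))]
```

View pics/w1c.png

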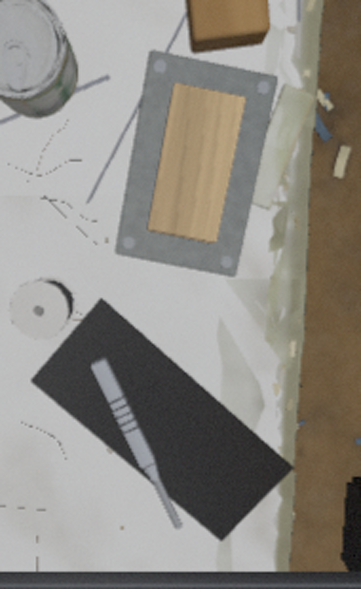

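drive_tool --hand '[1,1,1,1,1,1,1,1,1,1]' --slide '[[0,0,5],[0,0,15],[0,0,45],[0,0,85],[0,0,125],[0,0,165],[0,0,200],[0,0,200],[0,0,200],[0,0,200]]' --twist '[[0,0,0],[0,0,0],[0,0,0],[0,0,0],[0,0,0],[0,0,0],[0,0,0],[0,0,0],[0,0,0],[0,0,0]]'

```text
time: 7.25
ee_pos: [429.7, 258.9, 219.4]
tool_rot: [[-0.303, 0.953, -0.001], [0.953, 0.303, -0.001], [-0.0, -0.002, -1.0]]
wrist_force: [0.5, -1.0, -1.2]
gripper_width: 46.1
gripper_force: 15.0
```

The pile top measures 46 x 90 mm at about z = 30, centred near (460,-3) with yaw 79.5°. The stylus lies across the mat. Carrying the blank over.

drive_tool --hand '[1,1,1,1,1,1,1,1,1,1]' --slide '[[4,-35,0],[8,-70,0],[12,-105,0],[17,-145,0],[21,-180,0],[25,-215,-20],[30.5,-250,-50],[30.5,-262,-90],[30.5,-262,-130],[30.5,-262,-140]]' --twist '[[0,0,-0.07],[0,0,-0.14],[0,0,-0.21],[0,0,-0.28],[0,0,-0.35],[0,0,-0.42],[0,0,-0.49],[0,0,-0.49],[0,0,-0.49],[0,0,-0.49]]'

```text
time: 8.25
ee_pos: [458.4, -3.1, 76.4]
tool_rot: [[0.182, 0.983, -0.008], [0.983, -0.182, 0.001], [-0.0, -0.008, -1.0]]
wrist_force: [-0.1, 0.3, -0.6]
gripper_width: 45.6
gripper_force: 15.0
```

drive_tool --hand '[1,1,1,1,1,1,1,1,1,1]' --slide '[[0,0,-10],[0,0,-20],[0,0,-25],[0,0,-28],[0,0,-31],[0,0,-33],[0,0,-35],[0,0,-35],[0,0,-35],[0,0,-35]]' --twist '[[0,0,0],[0,0,0],[0,0,0],[0,0,0],[0,0,0],[0,0,0],[0,0,0],[0,0,0],[0,0,0],[0,0,0]]'

```text
time: 9.25
ee_pos: [460.8, -2.9, 45.3]
tool_rot: [[0.181, 0.983, 0.0], [0.983, -0.181, -0.0], [-0.0, 0.0, -1.0]]
wrist_force: [-0.4, -0.0, -0.2]
gripper_width: 46.0
gripper_force: 15.0
```

```bash
python3 - <<'E'
from h import *
st()
E
```

```text
t 9.25 pos [460.8  -2.9  45.3] x [ 0.181  0.983 -0.   ] z [ 0. -0. -1.] F [-0.4 -0.  -0.2] w 46.0 g 15.0 j [ -9.  31. 121.  -0.  28.   2.]
```

drive_tool --hand '[1,1,1,1,1,1,1,1,1,1]' --slide '[[0,0,-0.8],[0,0,-1.6],[0,0,-2.4],[0,0,-3.2],[0,0,-4],[0,0,-4.8],[0,0,-5.6],[0,0,-6],[0,0,-6],[0,0,-6]]' --twist '[[0,0,0],[0,0,0],[0,0,0],[0,0,0],[0,0,0],[0,0,0],[0,0,0],[0,0,0],[0,0,0],[0,0,0]]'

```text
time: 10.25
ee_pos: [460.8, -2.8, 39.2]
tool_rot: [[0.181, 0.983, 0.0], [0.983, -0.181, -0.0], [0.0, 0.0, -1.0]]
wrist_force: [-0.7, -1.1, -0.5]
gripper_width: 45.6
gripper_force: 15.0
```

drive_tool --hand '[1,1,1,1,1,1,1,1,1,1]' --slide '[[0,0,-0.5],[0,0,-1],[0,0,-1.5],[0,0,-2],[0,0,-2.5],[0,0,-3],[0,0,-3.5],[0,0,-3.5],[0,0,-3.5],[0,0,-3.5]]' --twist '[[0,0,0],[0,0,0],[0,0,0],[0,0,0],[0,0,0],[0,0,0],[0,0,0],[0,0,0],[0,0,0],[0,0,0]]'

```text
time: 11.25
ee_pos: [460.8, -2.8, 35.7]
tool_rot: [[0.181, 0.983, 0.0], [0.983, -0.181, -0.0], [-0.0, 0.0, -1.0]]
wrist_force: [0.5, -0.2, -0.3]
gripper_width: 46.2
gripper_force: 15.0
```

drive_tool --hand '[1,1,1,1,1,1,1,1,1,1]' --slide '[[0,0,-0.5],[0,0,-1],[0,0,-1.5],[0,0,-2],[0,0,-2.5],[0,0,-2.5],[0,0,-2.5],[0,0,-2.5],[0,0,-2.5],[0,0,-2.5]]' --twist '[[0,0,0],[0,0,0],[0,0,0],[0,0,0],[0,0,0],[0,0,0],[0,0,0],[0,0,0],[0,0,0],[0,0,0]]'

```text
time: 12.25
ee_pos: [460.8, -2.9, 33.5]
tool_rot: [[0.181, 0.983, 0.0], [0.983, -0.181, -0.0], [-0.0, 0.0, -1.0]]
wrist_force: [-1.3, -0.1, 5.5]
gripper_width: 45.7
gripper_force: 15.0
```

Contact: 5.5 N at TCP z = 33.5, so the pile top is about 31. Releasing.

drive_tool --hand '[-0.6,-0.6,-0.6,-0.6,-0.6,-0.6,-0.6,-0.6,-0.6,-0.6]' --slide '[[0,0,0],[0,0,0],[0,0,0],[0,0,0],[0,0,20],[0,0,60],[0,0,100],[0,0,140],[0,0,180],[0,0,185]]' --twist '[[0,0,0],[0,0,0],[0,0,0],[0,0,0],[0,0,0],[0,0,0],[0,0,0],[0,0,0],[0,0,0],[0,0,0]]'

```text
time: 13.25
ee_pos: [462.1, -3.0, 222.2]
tool_rot: [[0.181, 0.983, 0.007], [0.984, -0.181, -0.001], [0.0, 0.007, -1.0]]
wrist_force: [-0.3, -0.5, -0.3]
gripper_width: 76.0
gripper_force: 0.0
```

```bash
python3 - <<'E'
from h import *
st()
p,im=snap('wrist','w5.png')
for r in regions_of('wrist','blank1'):
    m=r['pixels'];ys,xs=np.nonzero(m);print(round(r['confidence'],2),m.sum(),xs.min(),xs.max(),ys.min(),ys.max(),[rect(p,m,z) for z in (31,49)])
cv2.imwrite('pics/w5s.png',im[60:400,100:560])
E
```

```text
t 13.25 pos [462.1  -3.  222.2] x [0.181 0.984 0.   ] z [ 0.007 -0.001 -1.   ] F [-0.3 -0.5 -0.3] w 76.0 g 0.0 j [ -9.  14. 111.  -0.  55.   2.]
0.62 4725 293 343 176 271 [(array([459.4,  -7.1]), array([48.4, 95.4], dtype=float32), 80.4), (array([460.1,  -3.5]), array([46. , 90.7], dtype=float32), 80.4)]
```

View pics/w5s.png

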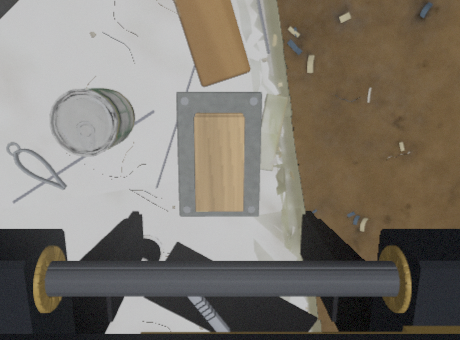

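The blank sits centred on the pile's board, at full-picture columns 295–344 and rows 175–273. I'll go back to A for its lower blank.

drive_tool --hand '[-0.6,-0.6,-0.6,-0.6,-0.6,-0.6,-0.6,-0.6,-0.6,-0.6]' --slide '[[-4,35,0],[-8,70,0],[-13,105,0],[-17,140,0],[-21,180,0],[-26,220,0],[-30.5,255,-40],[-30.5,262,-90],[-30.5,262,-138],[-30.5,262,-138]]' --twist '[[0,0,0.07],[0,0,0.14],[0,0,0.21],[0,0,0.28],[0,0,0.35],[0,0,0.42],[0,0,0.49],[0,0,0.49],[0,0,0.49],[0,0,0.49]]'

```text
time: 14.35
ee_pos: [426.6, 258.0, 74.0]
tool_rot: [[-0.304, 0.953, -0.011], [0.953, 0.304, -0.005], [-0.001, -0.012, -1.0]]
wrist_force: [0.5, 0.4, 1.0]
gripper_width: 76.0
gripper_force: 0.0
```

```bash
python3 - <<'E'
from h import *
q=np.load('pics/w5.png.npy',allow_pickle=True).item();im=cv2.imread('pics/w5.png');h=cv2.cvtColor(im,cv2.COLOR_BGR2HSV)
m=np.zeros((480,640),np.uint8);m[148:290,270:368]=(h[148:290,270:368,2]<185)
m=cv2.morphologyEx(m,cv2.MORPH_OPEN,np.ones((9,9)));print('board',rect(q,m>0,12))
st()
p,im=snap('wrist','w6.png')
for r in regions_of('wrist','blank1'):
    m=r['pixels'];ys,xs=np.nonzero(m);print(round(r['confidence'],2),m.sum(),xs.min(),xs.max(),ys.min(),ys.max(),[rect(p,m,z) for z in (18,36)])
E
```

```text
board (array([464.3,  -2.4]), array([ 92.9, 129.7], dtype=float32), 79.5)
t 14.35 pos [426.6 258.   74. ] x [-0.304  0.953 -0.001] z [-0.011 -0.005 -1.   ] F [0.5 0.4 1. ] w 76.0 g 0.0 j [ 24.  30. 114.  -0.  36.   6.]
0.93 9743 290 369 189 321 [(array([429.6, 260.4]), array([47.1, 86.4], dtype=float32), 105.6), (array([427.9, 265.6]), array([43.3, 79.6], dtype=float32), 105.6)]
0.79 1635 430 514 0 144 [(array([457.1, 382.6]), array([ 7.8, 71.3], dtype=float32), 106.2), (array([453.2, 378.1]), array([ 7.1, 65.7], dtype=float32), 106.2)]
0.68 14018 444 560 0 140 [(array([486.6, 391.9]), array([55.4, 72. ], dtype=float32), 106.6), (array([480.4, 386.6]), array([51. , 66.3], dtype=float32), 106.6)]
0.67 1397 238 306 0 36 [(array([359.6, 380.2]), array([17.4, 36.4], dtype=float32), 17.5), (array([363.4, 375.8]), array([16. , 33.5], dtype=float32), 17.5)]
```

drive_tool --hand '[-0.6,-0.6,-0.6,-0.6,-0.6,1,1,1,1,1]' --slide '[[0,0,-25],[0,0,-50],[0,0,-70],[0,0,-76],[0,0,-76],[0,0,-76],[0,0,-76],[0,0,-76],[0,0,-76],[0,0,-76]]' --twist '[[0,0,-0.035],[0,0,-0.035],[0,0,-0.035],[0,0,-0.035],[0,0,-0.035],[0,0,-0.035],[0,0,-0.035],[0,0,-0.035],[0,0,-0.035],[0,0,-0.035]]'

```text
time: 15.45
ee_pos: [430.3, 259.2, 4.6]
tool_rot: [[-0.27, 0.963, 0.0], [0.963, 0.27, 0.0], [0.0, 0.0, -1.0]]
wrist_force: [-0.7, -0.7, 5.7]
gripper_width: 45.8
gripper_force: 15.0
```

drive_tool --hand '[1,1,1,1,1,1,1,1,1,1]' --slide '[[0,0,5],[0,0,15],[0,0,45],[0,0,85],[0,0,125],[0,0,165],[0,0,200],[0,0,215],[0,0,215],[0,0,215]]' --twist '[[0,0,0],[0,0,0],[0,0,0],[0,0,0],[0,0,0],[0,0,0],[0,0,0],[0,0,0],[0,0,0],[0,0,0]]'

```text
time: 16.45
ee_pos: [429.8, 259.0, 219.0]
tool_rot: [[-0.27, 0.963, -0.0], [0.963, 0.27, -0.0], [-0.0, -0.0, -1.0]]
wrist_force: [-0.3, -0.4, -0.9]
gripper_width: 45.6
gripper_force: 15.0
```

drive_tool --hand '[1,1,1,1,1,1,1,1,1,1]' --slide '[[4,-35,0],[8,-70,0],[12,-105,0],[17,-145,0],[21,-180,0],[25,-215,-20],[30.3,-250,-50],[30.3,-262,-85],[30.3,-262,-125],[30.3,-262,-135]]' --twist '[[0,0,-0.07],[0,0,-0.14],[0,0,-0.21],[0,0,-0.28],[0,0,-0.35],[0,0,-0.42],[0,0,-0.453],[0,0,-0.453],[0,0,-0.453],[0,0,-0.453]]'

```text
time: 17.45
ee_pos: [458.1, -3.0, 80.4]
tool_rot: [[0.18, 0.984, -0.007], [0.984, -0.18, 0.001], [-0.0, -0.008, -1.0]]
wrist_force: [-0.2, 0.4, -0.4]
gripper_width: 45.8
gripper_force: 15.0
```

drive_tool --hand '[1,1,1,1,1,1,1,1,1,1]' --slide '[[0,0,-10],[0,0,-18],[0,0,-22],[0,0,-25],[0,0,-26],[0,0,-27],[0,0,-28],[0,0,-28.5],[0,0,-29],[0,0,-29.5]]' --twist '[[0,0,0],[0,0,0],[0,0,0],[0,0,0],[0,0,0],[0,0,0],[0,0,0],[0,0,0],[0,0,0],[0,0,0]]'

```text
time: 18.45
ee_pos: [460.6, -2.9, 54.7]
tool_rot: [[0.179, 0.984, 0.0], [0.984, -0.179, -0.0], [-0.0, 0.0, -1.0]]
wrist_force: [0.2, -0.5, -0.2]
gripper_width: 45.7
gripper_force: 15.0
```

drive_tool --hand '[1,1,1,1,1,1,1,1,1,1]' --slide '[[0,0,-0.3],[0,0,-0.6],[0,0,-0.9],[0,0,-1.2],[0,0,-1.5],[0,0,-1.7],[0,0,-1.7],[0,0,-1.7],[0,0,-1.7],[0,0,-1.7]]' --twist '[[0,0,0],[0,0,0],[0,0,0],[0,0,0],[0,0,0],[0,0,0],[0,0,0],[0,0,0],[0,0,0],[0,0,0]]'

```text
time: 19.45
ee_pos: [460.6, -2.8, 53.4]
tool_rot: [[0.179, 0.984, 0.0], [0.984, -0.179, -0.0], [0.0, 0.0, -1.0]]
wrist_force: [-1.9, -0.0, 7.5]
gripper_width: 45.8
gripper_force: 15.0
```

Contact at TCP z = 53.4, as predicted. Releasing and moving to B at (479,398.5), yaw 106.4.

drive_tool --hand '[-0.6,-0.6,-0.6,-0.6,-0.6,-0.6,-0.6,-0.6,-0.6,-0.6]' --slide '[[0,0,0],[0,0,0],[0,0,0],[0,0,0],[0,0,20],[0,0,60],[0,0,100],[0,0,140],[0,0,167],[0,0,167]]' --twist '[[0,0,0],[0,0,0],[0,0,0],[0,0,0],[0,0,0],[0,0,0],[0,0,0],[0,0,0],[0,0,0],[0,0,0]]'

```text
time: 20.45
ee_pos: [461.7, -3.0, 223.2]
tool_rot: [[0.179, 0.984, 0.006], [0.984, -0.179, -0.001], [0.0, 0.006, -1.0]]
wrist_force: [0.2, -0.0, -1.4]
gripper_width: 75.8
gripper_force: 0.0
```

```bash
python3 - <<'E'
from h import *
st()
p,im=snap('wrist','w7.png')
for r in regions_of('wrist','blank1'):
    m=r['pixels'];ys,xs=np.nonzero(m);print(round(r['confidence'],2),m.sum(),xs.min(),xs.max(),ys.min(),ys.max(),[rect(p,m,z) for z in (49,67)])
E
```

```text
t 20.45 pos [461.7  -3.  223.2] x [0.179 0.984 0.   ] z [ 0.006 -0.001 -1.   ] F [ 0.2 -0.  -1.4] w 75.8 g 0.0 j [ -9.  14. 111.  -0.  55.   2.]
0.59 5159 293 345 178 278 [(array([459.6,  -8.1]), array([48.2, 95.7], dtype=float32), 79.6), (array([460.3,  -4.2]), array([45.7, 90.7], dtype=float32), 79.6)]
0.58 29 303 342 176 177 [(array([484.8,  37.3]), array([0.9, 8.1], dtype=float32), 169.7), (array([484.2,  38.8]), array([0.8, 7.7], dtype=float32), 169.7)]
```

drive_tool --hand '[-0.6,-0.6,-0.6,-0.6,-0.6,-0.6,-0.6,-0.6,-0.6,-0.6]' --slide '[[2,40,0],[4,82,0],[6,124,0],[8,166,0],[10,208,0],[12,250,0],[14,292,0],[16,334,0],[18,376,0],[18.4,401,0]]' --twist '[[0,0,0.07],[0,0,0.14],[0,0,0.21],[0,0,0.28],[0,0,0.35],[0,0,0.42],[0,0,0.465],[0,0,0.465],[0,0,0.465],[0,0,0.465]]'

```text
time: 21.55
ee_pos: [478.2, 400.6, 217.6]
tool_rot: [[-0.283, 0.959, -0.002], [0.959, 0.282, -0.001], [-0.001, -0.003, -1.0]]
wrist_force: [0.3, 0.1, 0.5]
gripper_width: 76.3
gripper_force: 0.0
```

drive_tool --hand '[-0.6,-0.6,-0.6,-0.6,-0.6,-0.6,-0.6,-0.6,-0.6,-0.6]' --slide '[[0,0,-30],[0,0,-60],[0,0,-90],[0,0,-115],[0,0,-130],[0,0,-139],[0,0,-139],[0,0,-139],[0,0,-139],[0,0,-139]]' --twist '[[0,0,0],[0,0,0],[0,0,0],[0,0,0],[0,0,0],[0,0,0],[0,0,0],[0,0,0],[0,0,0],[0,0,0]]'

```text
time: 22.55
ee_pos: [479.2, 398.3, 81.8]
tool_rot: [[-0.281, 0.96, 0.001], [0.96, 0.281, 0.001], [0.0, 0.001, -1.0]]
wrist_force: [0.3, 0.7, 0.3]
gripper_width: 75.9
gripper_force: 0.0
```

```bash
python3 - <<'E'
from h import *
st()
p,im=snap('wrist','w8.png')
for r in regions_of('wrist','blank1'):
    m=r['pixels'];ys,xs=np.nonzero(m);print(round(r['confidence'],2),m.sum(),xs.min(),xs.max(),ys.min(),ys.max(),[rect(p,m,z) for z in (18,36)])
E
```

```text
t 22.55 pos [479.2 398.3  81.8] x [-0.281  0.96   0.   ] z [ 0.001  0.001 -1.   ] F [0.3 0.7 0.3] w 75.9 g 0.0 j [34. 37. 97. -0. 47. 17.]
0.94 12168 69 229 88 242 [(array([362.1, 423.1]), array([48.4, 92.7], dtype=float32), 57.1), (array([369.6, 426.3]), array([44.7, 85.6], dtype=float32), 57.1)]
0.87 10312 281 362 187 321 [(array([479.4, 398.8]), array([51. , 90.3], dtype=float32), 106.2), (array([477.9, 403.9]), array([47.1, 83.4], dtype=float32), 106.2)]
0.56 16 298 321 186 187 [(array([465.1, 442. ]), array([0.6, 3.1], dtype=float32), 16.3), (array([464.7, 443.8]), array([0.6, 2.9], dtype=float32), 16.3)]
```

drive_tool --hand '[-0.6,-0.6,-0.6,-0.6,1,1,1,1,1,1]' --slide '[[0,1.5,-25],[0,1.5,-50],[0,1.5,-60.5],[0,1.5,-60.5],[0,1.5,-60.5],[0,1.5,-60.5],[0,1.5,-60.5],[0,1.5,-60.5],[0,1.5,-60.5],[0,1.5,-60.5]]' --twist '[[0,0,0],[0,0,0],[0,0,0],[0,0,0],[0,0,0],[0,0,0],[0,0,0],[0,0,0],[0,0,0],[0,0,0]]'

```text
time: 23.65
ee_pos: [479.1, 399.8, 21.0]
tool_rot: [[-0.281, 0.96, 0.001], [0.96, 0.281, 0.0], [0.0, 0.001, -1.0]]
wrist_force: [-0.0, -1.6, 5.3]
gripper_width: 46.0
gripper_force: 15.0
```

drive_tool --hand '[1,1,1,1,1,1,1,1,1,1]' --slide '[[0,0,5],[0,0,15],[0,0,45],[0,0,85],[0,0,125],[0,0,165],[0,0,200],[0,0,200],[0,0,200],[0,0,200]]' --twist '[[0,0,0],[0,0,0],[0,0,0],[0,0,0],[0,0,0],[0,0,0],[0,0,0],[0,0,0],[0,0,0],[0,0,0]]'

```text
time: 24.65
ee_pos: [478.4, 399.3, 219.4]
tool_rot: [[-0.281, 0.96, -0.002], [0.96, 0.281, -0.001], [-0.001, -0.002, -1.0]]
wrist_force: [0.2, 0.3, -0.5]
gripper_width: 46.1
gripper_force: 15.0
```

drive_tool --hand '[1,1,1,1,1,1,1,1,1,1]' --slide '[[-2,-38,0],[-4,-80,0],[-6,-122,0],[-8,-164,0],[-10,-206,0],[-12,-248,0],[-14,-290,0],[-16,-332,0],[-18.4,-374,0],[-18.4,-402.5,-20]]' --twist '[[0,0,-0.07],[0,0,-0.14],[0,0,-0.21],[0,0,-0.28],[0,0,-0.35],[0,0,-0.42],[0,0,-0.465],[0,0,-0.465],[0,0,-0.465],[0,0,-0.465]]'

```text
time: 25.65
ee_pos: [460.6, -5.1, 200.8]
tool_rot: [[0.18, 0.984, 0.002], [0.984, -0.18, -0.0], [-0.0, 0.002, -1.0]]
wrist_force: [1.1, 0.3, -1.9]
gripper_width: 45.8
gripper_force: 15.0
```

drive_tool --hand '[1,1,1,1,1,1,1,1,1,1]' --slide '[[0,0,-30],[0,0,-60],[0,0,-90],[0,0,-110],[0,0,-118],[0,0,-123],[0,0,-125],[0,0,-126],[0,0,-127],[0,0,-128]]' --twist '[[0,0,0],[0,0,0],[0,0,0],[0,0,0],[0,0,0],[0,0,0],[0,0,0],[0,0,0],[0,0,0],[0,0,0]]'

```text
time: 26.65
ee_pos: [460.8, -2.9, 73.0]
tool_rot: [[0.179, 0.984, 0.001], [0.984, -0.179, -0.0], [0.0, 0.001, -1.0]]
wrist_force: [0.2, 0.1, -0.0]
gripper_width: 45.7
gripper_force: 15.0
```

drive_tool --hand '[1,1,1,1,1,1,1,1,1,1]' --slide '[[0,0,-0.3],[0,0,-0.6],[0,0,-0.9],[0,0,-1.2],[0,0,-1.5],[0,0,-1.8],[0,0,-2.1],[0,0,-2.1],[0,0,-2.1],[0,0,-2.1]]' --twist '[[0,0,0],[0,0,0],[0,0,0],[0,0,0],[0,0,0],[0,0,0],[0,0,0],[0,0,0],[0,0,0],[0,0,0]]'

```text
time: 27.65
ee_pos: [460.5, -2.9, 70.4]
tool_rot: [[0.179, 0.984, 0.0], [0.984, -0.179, -0.0], [-0.0, 0.0, -1.0]]
wrist_force: [0.8, -0.2, -0.3]
gripper_width: 46.0
gripper_force: 15.0
```

drive_tool --hand '[1,1,1,1,1,1,1,1,1,1]' --slide '[[0,0,-0.3],[0,0,-0.6],[0,0,-0.9],[0,0,-1.1],[0,0,-1.1],[0,0,-1.1],[0,0,-1.1],[0,0,-1.1],[0,0,-1.1],[0,0,-1.1]]' --twist '[[0,0,0],[0,0,0],[0,0,0],[0,0,0],[0,0,0],[0,0,0],[0,0,0],[0,0,0],[0,0,0],[0,0,0]]'

```text
time: 28.65
ee_pos: [460.5, -2.8, 69.8]
tool_rot: [[0.179, 0.984, 0.0], [0.984, -0.179, -0.0], [-0.0, 0.0, -1.0]]
wrist_force: [-2.4, -0.0, 9.5]
gripper_width: 46.0
gripper_force: 15.0
```

Contact again. Releasing and going back to B for its last blank.

drive_tool --hand '[-0.6,-0.6,-0.6,-0.6,-0.6,-0.6,-0.6,-0.6,-0.6,-0.6]' --slide '[[0,0,0],[0,0,0],[0,0,0],[0,0,0],[0,0,20],[0,0,60],[0,0,100],[0,0,140],[0,0,150],[0,0,150]]' --twist '[[0,0,0],[0,0,0],[0,0,0],[0,0,0],[0,0,0],[0,0,0],[0,0,0],[0,0,0],[0,0,0],[0,0,0]]'

```text
time: 29.65
ee_pos: [461.0, -2.9, 220.4]
tool_rot: [[0.179, 0.984, 0.003], [0.984, -0.179, -0.001], [0.0, 0.003, -1.0]]
wrist_force: [0.1, 1.1, -0.3]
gripper_width: 76.4
gripper_force: 0.0
```

```bash
python3 - <<'E'
from h import *
st()
p,im=snap('wrist','w9.png')
for r in regions_of('wrist','blank1'):
    m=r['pixels'];ys,xs=np.nonzero(m);print(round(r['confidence'],2),m.sum(),xs.min(),xs.max(),ys.min(),ys.max(),[rect(p,m,z) for z in (67,85)])
E
```

```text
t 29.65 pos [461.   -2.9 220.4] x [0.179 0.984 0.   ] z [ 0.003 -0.001 -1.   ] F [ 0.1  1.1 -0.3] w 76.4 g 0.0 j [ -9.  14. 111.  -0.  54.   2.]
0.96 5896 292 349 178 284 [(array([459.7,  -6.5]), array([48.9, 95.7], dtype=float32), 79.6), (array([460.4,  -2.5]), array([46.2, 90.4], dtype=float32), 79.6)]
```

drive_tool --hand '[-0.6,-0.6,-0.6,-0.6,-0.6,-0.6,-0.6,-0.6,-0.6,-0.6]' --slide '[[2,40,0],[4,82,0],[6,124,0],[8,166,0],[10,208,0],[12,250,0],[14,292,0],[16,334,0],[18,376,0],[18.4,402,0]]' --twist '[[0,0,0.07],[0,0,0.14],[0,0,0.21],[0,0,0.28],[0,0,0.35],[0,0,0.42],[0,0,0.465],[0,0,0.465],[0,0,0.465],[0,0,0.465]]'

```text
time: 30.75
ee_pos: [478.2, 401.5, 216.5]
tool_rot: [[-0.282, 0.959, -0.003], [0.959, 0.282, -0.002], [-0.001, -0.003, -1.0]]
wrist_force: [0.1, -0.2, -0.1]
gripper_width: 76.1
gripper_force: 0.0
```

drive_tool --hand '[-0.6,-0.6,-0.6,-0.6,-0.6,-0.6,-0.6,-0.6,-0.6,-0.6]' --slide '[[0,0,-30],[0,0,-60],[0,0,-90],[0,0,-115],[0,0,-130],[0,0,-140],[0,0,-140],[0,0,-140],[0,0,-140],[0,0,-140]]' --twist '[[0,0,0],[0,0,0],[0,0,0],[0,0,0],[0,0,0],[0,0,0],[0,0,0],[0,0,0],[0,0,0],[0,0,0]]'

```text
time: 31.75
ee_pos: [479.2, 399.4, 80.1]
tool_rot: [[-0.281, 0.96, 0.001], [0.96, 0.281, 0.001], [0.0, 0.001, -1.0]]
wrist_force: [0.5, -0.1, 0.3]
gripper_width: 76.0
gripper_force: 0.0
```

```bash
python3 - <<'E'
from h import *
st()
p,im=snap('wrist','w10.png')
for r in regions_of('wrist','blank1'):
    m=r['pixels'];ys,xs=np.nonzero(m);print(round(r['confidence'],2),m.sum(),xs.min(),xs.max(),ys.min(),ys.max(),[rect(p,m,z) for z in (0,18,36)])
E
```

```text
t 31.75 pos [479.2 399.4  80.1] x [-0.281  0.96   0.   ] z [ 0.001  0.001 -1.   ] F [ 0.5 -0.1  0.3] w 76.0 g 0.0 j [34. 37. 97. -0. 46. 17.]
0.83 12171 68 226 90 244 [(array([354.5, 419.7]), array([ 52.3, 100.2], dtype=float32), 57.6), (array([362.1, 423.1]), array([48.6, 93. ], dtype=float32), 57.6), (array([369.7, 426.4]), array([44.8, 85.8], dtype=float32), 57.6)]
```

```bash
python3 - <<'E'
from h import *
im=cv2.imread('pics/w10.png');p=np.load('pics/w10.png.npy',allow_pickle=True).item();cv2.imwrite('pics/w10s.png',im[100:400,150:500])
h=cv2.cvtColor(im,cv2.COLOR_BGR2HSV);m=((h[:,:,1]>60)&(h[:,:,2]>110)&(h[:,:,0]<30)).astype(np.uint8);m[319:]=0;m[:,:260]=0;m[:,400:]=0
m=cv2.morphologyEx(m,cv2.MORPH_OPEN,np.ones((5,5)));print(m.sum(),rect(p,m>0,18),rect(p,m>0,36))
E
```

```text
9127 (array([478. , 400.3]), array([45.3, 87.8], dtype=float32), 104.0) (array([476.6, 405.4]), array([41.8, 81. ], dtype=float32), 104.0)
```

View pics/w10s.png

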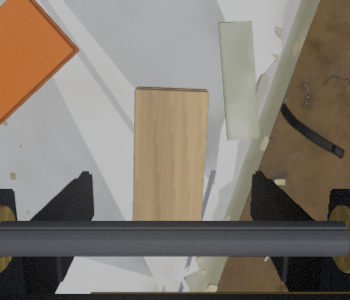

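The last blank is still there, with its top at z = 18 and yaw 104°. The network just missed it.

drive_tool --hand '[-0.6,-0.6,-0.6,-0.6,-0.6,1,1,1,1,1]' --slide '[[-0.5,0,-25],[-0.5,0,-50],[-0.5,0,-70],[-0.5,0,-75],[-0.5,0,-75],[-0.5,0,-75],[-0.5,0,-75],[-0.5,0,-75],[-0.5,0,-75],[-0.5,0,-75]]' --twist '[[0,0,-0.04],[0,0,-0.04],[0,0,-0.04],[0,0,-0.04],[0,0,-0.04],[0,0,-0.04],[0,0,-0.04],[0,0,-0.04],[0,0,-0.04],[0,0,-0.04]]'

```text
time: 32.85
ee_pos: [478.5, 399.2, 4.7]
tool_rot: [[-0.243, 0.97, 0.0], [0.97, 0.243, 0.0], [0.0, 0.001, -1.0]]
wrist_force: [-0.6, 0.6, 3.7]
gripper_width: 46.0
gripper_force: 15.0
```

drive_tool --hand '[1,1,1,1,1,1,1,1,1,1]' --slide '[[0,0,5],[0,0,15],[0,0,45],[0,0,85],[0,0,125],[0,0,165],[0,0,205],[0,0,215],[0,0,215],[0,0,215]]' --twist '[[0,0,0],[0,0,0],[0,0,0],[0,0,0],[0,0,0],[0,0,0],[0,0,0],[0,0,0],[0,0,0],[0,0,0]]'

```text
time: 33.85
ee_pos: [478.0, 398.8, 218.4]
tool_rot: [[-0.243, 0.97, -0.001], [0.97, 0.243, -0.001], [-0.001, -0.001, -1.0]]
wrist_force: [0.5, -0.4, -1.2]
gripper_width: 46.1
gripper_force: 15.0
```

drive_tool --hand '[1,1,1,1,1,1,1,1,1,1]' --slide '[[-2,-38,0],[-4,-80,0],[-6,-122,0],[-8,-164,0],[-10,-206,0],[-12,-248,0],[-14,-290,0],[-16,-332,0],[-17.9,-374,0],[-17.9,-402,-20]]' --twist '[[0,0,-0.07],[0,0,-0.14],[0,0,-0.21],[0,0,-0.28],[0,0,-0.35],[0,0,-0.42],[0,0,-0.425],[0,0,-0.425],[0,0,-0.425],[0,0,-0.425]]'

```text
time: 34.85
ee_pos: [460.5, -5.1, 199.2]
tool_rot: [[0.18, 0.984, 0.001], [0.984, -0.18, -0.0], [-0.0, 0.001, -1.0]]
wrist_force: [0.5, 0.6, -1.2]
gripper_width: 45.9
gripper_force: 15.0
```

```bash
python3 - <<'E'
from h import *
st()
E
```

```text
t 34.85 pos [460.5  -5.1 199.2] x [ 0.18   0.984 -0.   ] z [ 0.001 -0.    -1.   ] F [ 0.5  0.6 -1.2] w 45.9 g 15.0 j [ -9.  16. 113.  -0.  51.   2.]
```

drive_tool --hand '[1,1,1,1,1,1,1,1,1,1]' --slide '[[0,0,-25],[0,0,-50],[0,0,-75],[0,0,-92],[0,0,-100],[0,0,-104],[0,0,-105.5],[0,0,-106.5],[0,0,-107],[0,0,-107]]' --twist '[[0,0,0],[0,0,0],[0,0,0],[0,0,0],[0,0,0],[0,0,0],[0,0,0],[0,0,0],[0,0,0],[0,0,0]]'

```text
time: 35.85
ee_pos: [460.7, -2.8, 92.7]
tool_rot: [[0.179, 0.984, 0.001], [0.984, -0.179, -0.0], [0.0, 0.001, -1.0]]
wrist_force: [-0.8, -0.2, 0.2]
gripper_width: 45.8
gripper_force: 15.0
```

drive_tool --hand '[1,1,1,1,1,1,1,1,1,1]' --slide '[[0,0,-0.4],[0,0,-0.8],[0,0,-1.2],[0,0,-1.6],[0,0,-2],[0,0,-2.3],[0,0,-2.6],[0,0,-2.6],[0,0,-2.6],[0,0,-2.6]]' --twist '[[0,0,0],[0,0,0],[0,0,0],[0,0,0],[0,0,0],[0,0,0],[0,0,0],[0,0,0],[0,0,0],[0,0,0]]'

```text
time: 36.85
ee_pos: [460.6, -2.9, 89.7]
tool_rot: [[0.179, 0.984, 0.0], [0.984, -0.179, -0.0], [-0.0, 0.0, -1.0]]
wrist_force: [-0.4, -0.2, -0.2]
gripper_width: 46.1
gripper_force: 15.0
```

drive_tool --hand '[1,1,1,1,1,1,1,1,1,1]' --slide '[[0,0,-0.3],[0,0,-0.6],[0,0,-0.9],[0,0,-0.9],[0,0,-0.9],[0,0,-0.9],[0,0,-0.9],[0,0,-0.9],[0,0,-0.9],[0,0,-0.9]]' --twist '[[0,0,0],[0,0,0],[0,0,0],[0,0,0],[0,0,0],[0,0,0],[0,0,0],[0,0,0],[0,0,0],[0,0,0]]'

```text
time: 37.85
ee_pos: [460.6, -2.8, 89.5]
tool_rot: [[0.179, 0.984, 0.001], [0.984, -0.179, -0.0], [-0.0, 0.001, -1.0]]
wrist_force: [-4.2, 0.5, 12.4]
gripper_width: 46.2
gripper_force: 15.0
```

drive_tool --hand '[-0.6,-0.6,-0.6,-0.6,-0.6,-0.6,-0.6,-0.6,-0.6,-0.6]' --slide '[[0,0,0],[0,0,0],[0,0,0],[0,0,0],[0,0,20],[0,0,60],[0,0,100],[0,0,140],[0,0,170],[0,0,170]]' --twist '[[0,0,0],[0,0,0],[0,0,0],[0,0,0],[0,0,0],[0,0,0],[0,0,0],[0,0,0],[0,0,0],[0,0,0]]'

```text
time: 38.85
ee_pos: [461.8, -3.0, 262.3]
tool_rot: [[0.179, 0.984, 0.006], [0.984, -0.179, -0.001], [0.0, 0.007, -1.0]]
wrist_force: [0.6, 0.0, 0.6]
gripper_width: 76.0
gripper_force: 0.0
```

```bash
python3 - <<'E'
from h import *
st()
p,im=snap('wrist','w11.png')
for t,zz in (('blank1',(85,103)),('press_block',(0,34))):
  for r in regions_of('wrist',t):
    m=r['pixels'];ys,xs=np.nonzero(m);print(t,round(r['confidence'],2),m.sum(),xs.min(),xs.max(),ys.min(),ys.max(),[rect(p,m,z) for z in zz])
cv2.imwrite('pics/w11s.png',im[0:400,100:560])
E
```

```text
t 38.85 pos [461.8  -3.  262.3] x [0.179 0.984 0.   ] z [ 0.006 -0.001 -1.   ] F [0.6 0.  0.6] w 76.0 g 0.0 j [ -9.  12. 108.   0.  61.   2.]
blank1 0.91 5186 292 345 177 276 [(array([459.4,  -7.3]), array([49.8, 95.4], dtype=float32), 79.6), (array([460.1,  -3.5]), array([47.2, 90.5], dtype=float32), 79.6)]
blank1 0.55 92 296 341 175 176 [(array([468.1,  41. ]), array([ 0.9, 41. ], dtype=float32), 169.7), (array([468.4,  42.3]), array([ 0.9, 38.9], dtype=float32), 169.7)]
press_block 0.76 5312 272 346 31 146 [(array([474.6, 125.2]), array([ 53.7, 109.5], dtype=float32), 97.8), (array([474.5, 120.5]), array([ 49.5, 100.9], dtype=float32), 97.8)]
```

View pics/w11s.png

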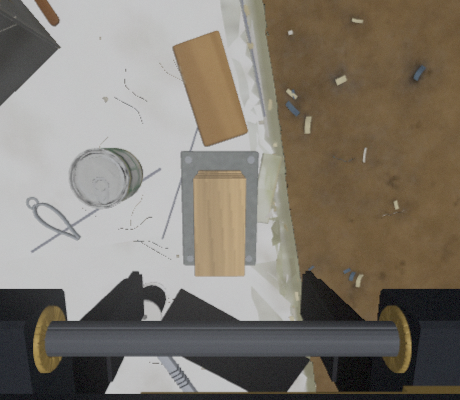

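All blanks are square on the pile (centre 460,-3.5, yaw 79.6). The press block's top is at (474.5,120.5), yaw 97.8.

drive_tool --hand '[-0.6,-0.6,-0.6,-0.6,-0.6,-0.6,-0.6,-0.6,-0.6,-0.6]' --slide '[[4,35,0],[8,70,0],[12,105,0],[14,123,-30],[14,123,-70],[14,123,-110],[14,123,-150],[14,123,-175],[14,123,-175],[14,123,-175]]' --twist '[[0,0,0.1],[0,0,0.2],[0,0,0.3],[0,0,0.316],[0,0,0.316],[0,0,0.316],[0,0,0.316],[0,0,0.316],[0,0,0.316],[0,0,0.316]]'

```text
time: 40.0
ee_pos: [474.2, 120.1, 83.4]
tool_rot: [[-0.135, 0.991, -0.002], [0.991, 0.135, -0.0], [0.0, -0.002, -1.0]]
wrist_force: [0.0, 0.5, 1.2]
gripper_width: 76.0
gripper_force: 0.0
```

```bash
python3 - <<'E'
from h import *
st()
p,im=snap('wrist','w12a.png')
for r in regions_of('wrist','press_block'):
    m=r['pixels'];ys,xs=np.nonzero(m);print(round(r['confidence'],2),m.sum(),xs.min(),xs.max(),ys.min(),ys.max(),[rect(p,m,z) for z in (0,34)])
E
```

```text
t 40.0 pos [474.2 120.1  83.4] x [-0.135  0.991  0.   ] z [-0.002 -0.    -1.   ] F [0.  0.5 1.2] w 76.0 g 0.0 j [  6.  28. 116.   0.  36.  -1.]
0.78 11288 282 363 177 320 [(array([475.1, 118.5]), array([ 55.5, 104.4], dtype=float32), 97.0), (array([473.8, 128. ]), array([48. , 90.5], dtype=float32), 97.0)]
```

drive_tool --hand '[-0.6,-0.6,-0.6,-0.6,-0.6,1,1,1,1,1]' --slide '[[0,1.5,-25],[0,1.5,-50],[0,1.5,-70],[0,1.5,-74],[0,1.5,-74],[0,1.5,-74],[0,1.5,-74],[0,1.5,-74],[0,1.5,-74],[0,1.5,-74]]' --twist '[[0,0,0],[0,0,0],[0,0,0],[0,0,0],[0,0,0],[0,0,0],[0,0,0],[0,0,0],[0,0,0],[0,0,0]]' --force 20

```text
time: 41.1
ee_pos: [474.7, 121.7, 10.2]
tool_rot: [[-0.135, 0.991, 0.001], [0.991, 0.135, 0.0], [0.0, 0.001, -1.0]]
wrist_force: [-0.7, 0.3, 5.7]
gripper_width: 48.0
gripper_force: 20.0
```

drive_tool --hand '[1,1,1,1,1,1,1,1,1,1]' --slide '[[0,0,5],[0,0,15],[0,0,45],[0,0,85],[0,0,125],[0,0,165],[0,0,190],[0,0,190],[0,0,190],[0,0,190]]' --twist '[[0,0,0],[0,0,0],[0,0,0],[0,0,0],[0,0,0],[0,0,0],[0,0,0],[0,0,0],[0,0,0],[0,0,0]]'

```text
time: 42.1
ee_pos: [473.8, 121.6, 198.6]
tool_rot: [[-0.136, 0.991, -0.002], [0.991, 0.136, -0.0], [0.0, -0.002, -1.0]]
wrist_force: [-0.1, 0.1, -2.2]
gripper_width: 47.6
gripper_force: 20.0
```

```bash
python3 - <<'E'
from h import *
st()
E
```

```text
t 42.1 pos [473.8 121.6 198.6] x [-0.136  0.991  0.   ] z [-0.002 -0.    -1.   ] F [-0.1  0.1 -2.2] w 47.6 g 20.0 j [  7.  18. 109.  -0.  53.  -1.]
```

drive_tool --hand '[1,1,1,1,1,1,1,1,1,1]' --slide '[[-4,-35,0],[-8,-70,0],[-12,-105,0],[-14,-125,0],[-14,-125,-25],[-14,-125,-50],[-14,-125,-65],[-14,-125,-73],[-14,-125,-78],[-14,-125,-80]]' --twist '[[0,0,-0.1],[0,0,-0.2],[0,0,-0.3],[0,0,-0.316],[0,0,-0.316],[0,0,-0.316],[0,0,-0.316],[0,0,-0.316],[0,0,-0.316],[0,0,-0.316]]'

```text
time: 43.1
ee_pos: [460.5, -3.3, 119.3]
tool_rot: [[0.179, 0.984, -0.001], [0.984, -0.179, 0.0], [-0.0, -0.001, -1.0]]
wrist_force: [-0.8, -1.1, -2.3]
gripper_width: 48.0
gripper_force: 20.0
```

drive_tool --hand '[1,1,1,1,1,1,1,1,1,1]' --slide '[[0,0,-0.8],[0,0,-1.6],[0,0,-2.4],[0,0,-3.2],[0,0,-4],[0,0,-4.5],[0,0,-5],[0,0,-5.3],[0,0,-5.3],[0,0,-5.3]]' --twist '[[0,0,0],[0,0,0],[0,0,0],[0,0,0],[0,0,0],[0,0,0],[0,0,0],[0,0,0],[0,0,0],[0,0,0]]'

```text
time: 44.1
ee_pos: [460.6, -3.3, 114.5]
tool_rot: [[0.179, 0.984, 0.0], [0.984, -0.179, -0.0], [-0.0, 0.0, -1.0]]
wrist_force: [-0.8, 0.8, -2.9]
gripper_width: 48.3
gripper_force: 20.0
```

drive_tool --hand '[1,1,1,1,1,1,1,1,1,1]' --slide '[[0,0,-0.4],[0,0,-0.8],[0,0,-1.1],[0,0,-1.4],[0,0,-1.6],[0,0,-1.6],[0,0,-1.6],[0,0,-1.6],[0,0,-1.6],[0,0,-1.6]]' --twist '[[0,0,0],[0,0,0],[0,0,0],[0,0,0],[0,0,0],[0,0,0],[0,0,0],[0,0,0],[0,0,0],[0,0,0]]'

```text
time: 45.1
ee_pos: [460.6, -3.3, 113.1]
tool_rot: [[0.179, 0.984, 0.0], [0.984, -0.179, -0.0], [0.0, 0.0, -1.0]]
wrist_force: [-0.9, -0.8, 5.7]
gripper_width: 47.9
gripper_force: 20.0
```

drive_tool --hand '[-0.6,-0.6,-0.6,-0.6,-0.6,-0.6,-0.6,-0.6,-0.6,-0.6]' --slide '[[0,0,0],[0,0,0],[0,0,0],[0,0,0],[0,0,20],[0,0,60],[0,0,100],[0,0,140],[0,0,180],[0,0,190]]' --twist '[[0,0,0],[0,0,0],[0,0,0],[0,0,0],[0,0,0],[0,0,0],[0,0,0],[0,0,0],[0,0,0],[0,0,0]]'

```text
time: 46.1
ee_pos: [461.5, -3.4, 306.7]
tool_rot: [[0.179, 0.984, 0.006], [0.984, -0.179, -0.001], [0.0, 0.006, -1.0]]
wrist_force: [0.7, -0.2, -0.5]
gripper_width: 76.4
gripper_force: 0.0
```

drive_tool --hand '[-1,-1,-1,-1,-1,-1,-1,-1,-1,-1]' --slide '[[0,-40,0],[0,-80,0],[0,-120,0],[0,-160,0],[0,-200,0],[0,-240,0],[0,-270,0],[0,-270,0],[0,-270,0],[0,-270,0]]' --twist '[[0,0,0],[0,0,0],[0,0,0],[0,0,0],[0,0,0],[0,0,0],[0,0,0],[0,0,0],[0,0,0],[0,0,0]]'

```text
time: 47.1
ee_pos: [460.5, -272.4, 302.5]
tool_rot: [[0.178, 0.984, -0.0], [0.984, -0.178, 0.001], [0.001, -0.001, -1.0]]
wrist_force: [0.5, 0.9, -0.2]
gripper_width: 95.0
gripper_force: 0.0
```

```bash
python3 - <<'E'
from h import *
st()
p,im=snap('wrist','w13.png')
for t,zz in (('press_block',(103,137)),('stylus',(10,16)),('mat',(4,)),('timer',(0,78))):
  for r in regions_of('wrist',t):
    if r['confidence']>.3:
      m=r['pixels'];ys,xs=np.nonzero(m);print(t,round(r['confidence'],2),m.sum(),xs.min(),xs.max(),ys.min(),ys.max(),[rect(p,m,z) for z in zz])
for t,z in (('stylus',4),('stylus_tip',10)):
  for r in tip_of('wrist',t):
    if r['confidence']>.3: print(t,r['confidence'],back(p,np.array(r['point'])*[640,480],z).round(1))
cv2.imwrite('pics/w13s.png',im[0:480,100:560])
E
```

```text
t 47.1 pos [ 460.5 -272.4  302.5] x [0.178 0.984 0.001] z [-0.     0.001 -1.   ] F [ 0.5  0.9 -0.2] w 95.0 g 0.0 j [-38.  16.  95.   0.  69. -27.]
stylus 0.84 1030 214 282 129 228 [(array([ 380.5, -227.6]), array([ 14.8, 138.8], dtype=float32), 111.0), (array([ 381.7, -227.3]), array([ 14.6, 137. ], dtype=float32), 111.0)]
mat 0.69 10915 208 376 60 200 [(array([ 441.9, -181.8]), array([ 80.4, 190. ], dtype=float32), 138.6)]
timer 0.81 3733 316 395 253 320 [(array([ 479.6, -403.3]), array([90.5, 94.9], dtype=float32), 23.7), (array([ 478.6, -370.4]), array([75.6, 79.2], dtype=float32), 23.7)]
stylus 0.58 [[ 372.2 -206.9    4. ]]
stylus_tip 0.63 [[ 409.2 -290.2   10. ]]
```

View pics/w13s.png

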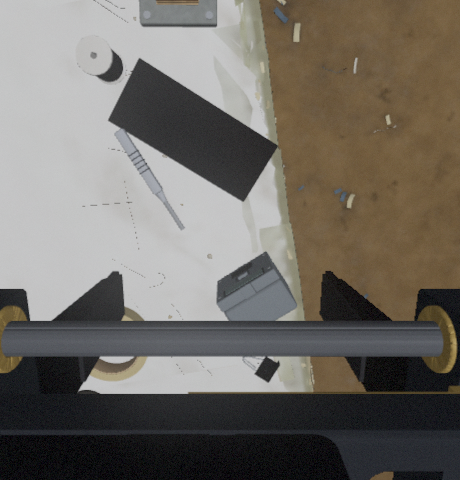

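The stylus has been knocked off the mat. It lies at yaw about -69°, origin about (371,-203), with the tip near (407,-291). The recess is visible on the timer's +y/-x face at full pixel (343,272). I'll turn the tool to -69° so the camera faces the timer.

drive_tool --hand '[-1,-1,-1,-1,-1,-1,-1,-1,-1,-1]' --slide '[[-10,5,5],[-20,10,10],[-30,15,15],[-40,20,20],[-50,25,25],[-60,33,30],[-60,33,40],[-60,33,47],[-60,33,47],[-60,33,47]]' --twist '[[0,0,-0.14],[0,0,-0.28],[0,0,-0.42],[0,0,-0.56],[0,0,-0.7],[0,0,-0.84],[0,0,-0.98],[0,0,-1.12],[0,0,-1.26],[0,0,-1.4]]'

```text
time: 48.45
ee_pos: [400.6, -240.2, 350.2]
tool_rot: [[1.0, -0.015, 0.001], [-0.015, -1.0, -0.001], [0.001, 0.001, -1.0]]
wrist_force: [-0.2, -0.6, 0.2]
gripper_width: 95.1
gripper_force: 0.0
```

drive_tool --hand '[-1,-1,-1,-1,-1,-1,-1,-1,-1,-1]' --slide '[[0,0,0],[0,0,0],[0,0,0],[0,0,0],[0,0,0],[0,0,0],[0,0,0],[0,0,0],[0,0,0],[0,0,0]]' --twist '[[0,0,-0.14],[0,0,-0.28],[0,0,-0.42],[0,0,-0.56],[0,0,-0.7],[0,0,-0.84],[0,0,-0.98],[0,0,-1.12],[0,0,-1.195],[0,0,-1.195]]'

```text
time: 49.45
ee_pos: [400.6, -240.2, 350.0]
tool_rot: [[0.358, -0.934, 0.0], [-0.934, -0.358, -0.0], [0.0, -0.0, -1.0]]
wrist_force: [0.0, -0.3, -0.3]
gripper_width: 95.1
gripper_force: 0.0
```

```bash
python3 - <<'E'
from h import *
st()
for c in ('wrist','side','scene'):
  p,im=snap(c,'y_'+c+'.png')
  print(c)
  for t,zz in (('stylus',(10,)),('mat',(4,)),('timer',(0,78))):
   for r in regions_of(c,t):
    if r['confidence']>.4:
      m=r['pixels'];ys,xs=np.nonzero(m);np.save(f'pics/m_{c}_{t}.npy',m);print(t,round(r['confidence'],2),m.sum(),xs.min(),xs.max(),ys.min(),ys.max(),[rect(p,m,z) for z in zz]);break
  for t,z in (('stylus',3),('stylus_tip',9),('recess_mouth',46),('timer',0)):
   for r in tip_of(c,t):
    if r['confidence']>.3: print(t,round(r['confidence'],2),np.round(np.array(r['point'])*[640,480],1),back(p,np.array(r['point'])*[640,480],z).round(1))
a=cv2.imread('pics/y_wrist.png');cv2.imwrite('pics/y1.png',a[0:400,100:560])
E
```

```text
t 49.45 pos [ 400.6 -240.2  350. ] x [ 0.358 -0.934  0.   ] z [ 0. -0. -1.] F [ 0.  -0.3 -0.3] w 95.1 g 0.0 j [-39.   8.  98.  -0.  74. 120.]
wrist
stylus 0.95 690 328 336 160 261 [(array([ 381.1, -227.2]), array([ 11.3, 139.8], dtype=float32), 111.2)]
mat 0.81 7541 222 333 152 293 [(array([ 442.4, -181.5]), array([ 80.5, 190.2], dtype=float32), 138.8)]
timer 0.66 4470 263 334 30 95 [(array([ 489.4, -389.3]), array([76.2, 89.1], dtype=float32), 21.4), (array([ 479.9, -376.4]), array([64.8, 75.8], dtype=float32), 21.4)]
stylus 0.78 [330.1 232.2] [[ 372.7 -198.7    3. ]]
stylus 0.59 [278.6 382.5] [[360.5  54.7   3. ]]
stylus_tip 0.8 [331.9 157.2] [[ 408.1 -295.6    9. ]]
recess_mouth 0.55 [302.   92.1] [[ 469.5 -353.3   46. ]]
timer 0.63 [303.1  74.9] [[ 479.7 -378.     0. ]]
side
stylus 0.7 336 396 454 252 269 [(array([ 378.3, -227.4]), array([ 19.2, 138.3], dtype=float32), 110.5)]
mat 0.91 2223 373 441 207 271 [(array([ 441.2, -183. ]), array([ 81.6, 193.7], dtype=float32), 139.6)]
timer 0.95 1460 472 516 196 243 [(array([ 517.2, -396.5]), array([105.7, 123.7], dtype=float32), 22.8),
[... 227 characters left out ...]
scene
stylus 0.74 404 371 435 303 324 [(array([ 373.6, -212.1]), array([24.3, 97.1], dtype=float32), 107.4)]
mat 0.7 2700 353 446 265 306 [(array([ 442. , -184.3]), array([ 86.3, 192.9], dtype=float32), 138.9)]
timer 0.96 1755 479 517 283 338 [(array([ 517.9, -379.2]), array([ 74. , 135.9], dtype=float32), 22.9), (array([ 455.2, -385.3]), array([ 67.5, 123.9], dtype=float32), 22.9)]
stylus 0.96 [388.4 311.9] [[ 371.  -202.3    3. ]]
stylus_tip 0.91 [439.1 321. ] [[ 411.7 -296.6    9. ]]
stylus_tip 0.58 [339.7 227.1] [[499.7  16.1   9. ]]
recess_mouth 0.84 [481.3 306.7] [[ 467.1 -352.6   46. ]]
timer 0.73 [400.1 285. ] [[ 447.5 -184.     0. ]]
timer 0.67 [492.2 326.5] [[ 472.4 -386.2    0. ]]
```

View pics/y1.png

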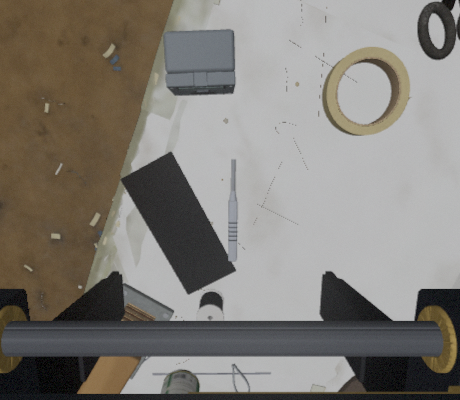

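The wrist view shows the stylus clear of the mat, apart from its butt at the corner, with the timer's front edge facing the camera. I'll fit the timer box to the three silhouettes.

```bash
python3 - <<'E'
from h import *
from scipy.optimize import minimize
D={c:(np.load(f'pics/y_{c}.png.npy',allow_pickle=True).item(),np.load(f'pics/m_{c}_timer.npy')) for c in('wrist','side','scene')}
B=np.array([[x,y,z] for x in(-28,28) for y in(-38,38) for z in(0,78)],float)
def iou(v,cs):
    a=np.radians(v[2]);R=np.array([[np.cos(a),-np.sin(a),0],[np.sin(a),np.cos(a),0],[0,0,1]]);X=B@R.T+[v[0],v[1],0];o=[]
    for c in cs:
        p,m=D[c];h=cv2.convexHull(proj(p,X).astype(np.float32))
        k=np.zeros(m.shape,np.uint8);cv2.fillConvexPoly(k,np.round(h*16).astype(np.int32),1,shift=4);k=k>0
        o.append((k&m).sum()/(k|m).sum())
    return o
for cs in (['wrist'],['side'],['scene'],['wrist','side','scene']):
    b=min((minimize(lambda v:-sum(iou(v,cs)),[475,-385,y0],method='Nelder-Mead',options=dict(initial_simplex=[[475,-385,y0],[485,-385,y0],[475,-375,y0],[475,-385,y0+8]],xatol=.05,fatol=1e-5)) for y0 in(-72,-64)),key=lambda r:r.fun)
    v=b.x;a=np.radians(v[2]);print(cs,v.round(1),np.round(iou(v,cs),3),'mouth',(v[:2]-28*np.array([np.cos(a),np.sin(a)])).round(1))
E
```

```text
['wrist'] [ 481.5 -380.8  -69.1] [0.961] mouth [ 471.5 -354.6]
['side'] [ 482.8 -381.1  -77.2] [0.867] mouth [ 476.5 -353.8]
['scene'] [ 486.3 -382.5  -70.3] [0.899] mouth [ 476.9 -356.2]
['wrist', 'side', 'scene'] [ 481.  -381.5  -70.1] [0.941 0.859 0.884] mouth [ 471.4 -355.2]
```

drive_tool --hand '[-1,-1,-1,-1,-1,0.4,0.4,0.4,0.4,0.4]' --slide '[[-10,6,-30],[-19.5,13,-70],[-19.5,13,-115],[-19.5,13,-160],[-19.5,13,-205],[-19.5,13,-240],[-19.5,13,-270],[-19.5,13,-280],[-19.5,13,-280],[-19.5,13,-280]]' --twist '[[0,0,0],[0,0,0],[0,0,0],[0,0,0],[0,0,0],[0,0,0],[0,0,0],[0,0,0],[0,0,0],[0,0,0]]'

```text
time: 51.65
ee_pos: [381.5, -227.7, 70.8]
tool_rot: [[0.359, -0.934, 0.001], [-0.934, -0.359, -0.001], [0.001, -0.0, -1.0]]
wrist_force: [-0.4, -0.8, -0.8]
gripper_width: 60.3
gripper_force: 0.0
```

```bash
python3 - <<'E'
from h import *
st()
p,im=snap('wrist','w14.png')
for r in regions_of('wrist','stylus')[:2]:
    m=r['pixels'];ys,xs=np.nonzero(m);print(round(r['confidence'],2),m.sum(),xs.min(),xs.max(),ys.min(),ys.max(),[rect(p,m,z) for z in (6,12)])
for r in tip_of('wrist','stylus_tip')[:1]: print(back(p,np.array(r['point'])*[640,480],6))
E
```

```text
t 51.65 pos [ 381.5 -227.7   70.8] x [ 0.359 -0.934  0.001] z [ 0.001 -0.001 -1.   ] F [-0.4 -0.8 -0.8] w 60.3 g 0.0 j [-39.  27. 122.  -0.  30. 120.]
0.59 2651 314 333 143 320 [(array([ 385.4, -239. ]), array([ 12.9, 116.4], dtype=float32), 111.0), (array([ 385.9, -240.3]), array([ 12.6, 113.4], dtype=float32), 111.0)]
[[ 405.16945741 -293.26606939    6.        ]]
```

drive_tool --hand '[0.45,0.45,0.45,0.45,0.45,0.45,0.45,0.45,0.45,0.45]' --slide '[[0,0,0],[0,0,0],[0,0,0],[0,0,-20],[0,0,-40],[0,0,-55],[0,0,-62],[0,0,-66],[0,0,-67.5],[0,0,-67.5]]' --twist '[[0,0,0],[0,0,0],[0,0,0],[0,0,0],[0,0,0],[0,0,0],[0,0,0],[0,0,0],[0,0,0],[0,0,0]]'

```text
time: 52.8
ee_pos: [381.2, -227.4, 2.7]
tool_rot: [[0.358, -0.934, 0.0], [-0.934, -0.358, -0.0], [0.0, -0.0, -1.0]]
wrist_force: [-0.9, 0.4, -0.3]
gripper_width: 26.3
gripper_force: 0.0
```

drive_tool --hand '[1,1,1,1,1,1,1,1,1,1]' --slide '[[0,0,0],[0,0,0],[0,0,0],[0,0,0],[0,0,0],[0,0,0],[0,0,0],[0,0,0],[0,0,0],[0,0,0]]' --twist '[[0,0,0],[0,0,0],[0,0,0],[0,0,0],[0,0,0],[0,0,0],[0,0,0],[0,0,0],[0,0,0],[0,0,0]]' --force 40

```text
time: 53.8
ee_pos: [381.2, -227.5, 2.6]
tool_rot: [[0.358, -0.934, 0.0], [-0.934, -0.358, -0.0], [0.001, -0.0, -1.0]]
wrist_force: [-0.6, -0.6, 6.8]
gripper_width: 11.6
gripper_force: 40.0
```

drive_tool --hand '[1,1,1,1,1,1,1,1,1,1]' --slide '[[0,0,10],[0,0,30],[10,-6,40],[20,-12,40],[30,-18,40],[40,-25,40],[53.5,-33,40],[53.5,-33,40],[53.5,-33,40],[53.5,-33,40]]' --twist '[[0,0,0],[0,0,0],[0,0,-0.004],[0,0,-0.004],[0,0,-0.004],[0,0,-0.004],[0,0,-0.004],[0,0,-0.004],[0,0,-0.004],[0,0,-0.004]]'

```text
time: 54.8
ee_pos: [433.9, -259.8, 42.0]
tool_rot: [[0.355, -0.935, -0.001], [-0.935, -0.355, 0.001], [-0.001, 0.001, -1.0]]
wrist_force: [-0.9, 0.2, -0.6]
gripper_width: 11.7
gripper_force: 40.0
```

```bash
python3 - <<'E'
from h import *
st()
ims={}
for c in ('wrist','side','scene'):
  p,im=snap(c,'z_'+c+'.png');ims[c]=im;print(c)
  for t,z in (('stylus_tip',46),('recess_mouth',46)):
   for r in tip_of(c,t)[:2]: print(t,round(r['confidence'],2),np.round(np.array(r['point'])*[640,480],1),back(p,np.array(r['point'])*[640,480],z).round(1))
  for r in regions_of(c,'stylus')[:1]:
    m=r['pixels'];ys,xs=np.nonzero(m);print('sty',m.sum(),xs.min(),xs.max(),ys.min(),ys.max(),rect(p,m,46))
a=ims['wrist'][0:330,180:480];b=ims['side'][175:285,400:530];c=ims['scene'][260:370,400:530]
f=lambda x,w,h:cv2.resize(x,(w,h),interpolation=2)
cv2.imwrite('pics/z1.png',np.hstack([f(a,400,440),np.vstack([f(b,260,220),f(c,260,220)])]))
E
```

```text
t 54.8 pos [ 433.9 -259.8   42. ] x [ 0.355 -0.935 -0.001] z [-0.001  0.001 -1.   ] F [-0.9  0.2 -0.6] w 11.7 g 40.0 j [-38.  33. 115.  -0.  32. 121.]
wrist
stylus_tip 0.83 [318.8 140.4] [[ 460.8 -325.1   46. ]]
recess_mouth 0.58 [322.9  57.8] [[ 470.6 -355.9   46. ]]
sty 4079 309 334 140 391 (array([ 444.6, -286.6]), array([12. , 83.7], dtype=float32), 110.3)
side
recess_mouth 0.75 [485.7 218.2] [[ 477.6 -362.7   46. ]]
sty 1945 373 434 209 271 (array([ 407.1, -173.4]), array([ 75.8, 181.7], dtype=float32), 139.1)
scene
stylus_tip 0.66 [467.4 303.4] [[ 457.4 -327.3   46. ]]
recess_mouth 0.62 [483.1 306.6] [[ 469.5 -355.3   46. ]]
recess_mouth 0.28 [400.4 284.2] [[ 416.3 -197.    46. ]]
sty 130 400 466 283 303 (array([ 419.7, -212.7]), array([17.6, 33.6], dtype=float32), 110.2)
```

View pics/z1.png

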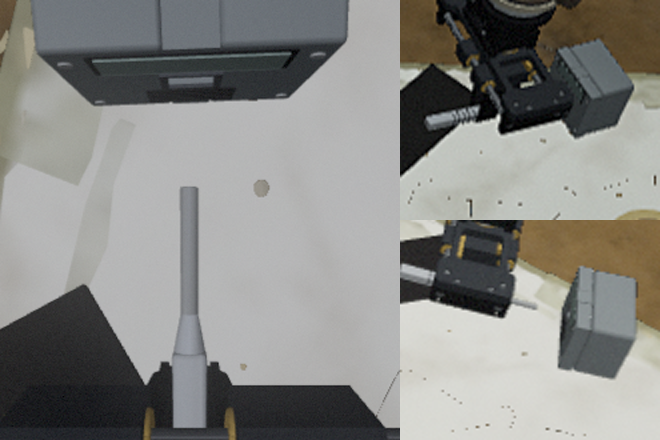

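In the wrist view the rod tip (column about 321) lines up with the recess opening (column about 323), which is some 31 mm ahead. Advancing with a 1.3 mm shift to the right and 1.5 mm up.

drive_tool --hand '[1,1,1,1,1,1,1,1,1,1]' --slide '[[-1.2,-0.5,1.5],[2.4,-9.9,1.5],[5.9,-19.2,1.5],[7.7,-23.9,1.5],[8.7,-26.7,1.5],[9.4,-28.6,1.5],[10.1,-30.4,1.5],[10.8,-32.3,1.5],[11.2,-33.2,1.5],[11.2,-33.2,1.5]]' --twist '[[0,0,0],[0,0,0],[0,0,0],[0,0,0],[0,0,0],[0,0,0],[0,0,0],[0,0,0],[0,0,0],[0,0,0]]'

```text
time: 56.4
ee_pos: [445.8, -293.6, 43.9]
tool_rot: [[0.355, -0.935, -0.0], [-0.935, -0.355, -0.0], [0.0, 0.0, -1.0]]
wrist_force: [0.2, 0.3, -0.4]
gripper_width: 11.8
gripper_force: 40.0
```

```bash
python3 - <<'E'
from h import *
st()
p,im=snap('wrist','z2.png')
cv2.imwrite('pics/z2c.png',cv2.resize(im[0:300,220:420],(400,600),interpolation=2))
E
```

```text
t 56.4 pos [ 445.8 -293.6   43.9] x [ 0.355 -0.935  0.   ] z [-0. -0. -1.] F [ 0.2  0.3 -0.4] w 11.8 g 40.0 j [-40.  35. 111.  -0.  34. 119.]
```

View pics/z2c.png

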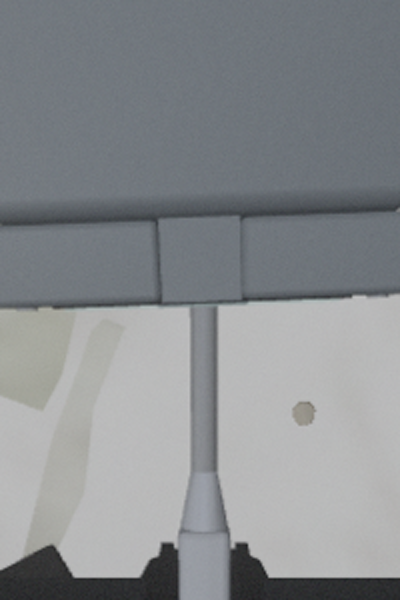

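The rod (crop column 203) lines up with the timer's centre tab (159–243), and its tip has gone in without force. Pushing on.

drive_tool --hand '[1,1,1,1,1,1,1,1,1,1]' --slide '[[0.4,-0.9,0],[0.7,-1.9,0],[1.1,-2.8,0],[1.4,-3.7,0],[1.8,-4.7,0],[2.1,-5.6,0],[2.1,-5.6,0],[2.1,-5.6,0],[2.1,-5.6,0],[2.1,-5.6,0]]' --twist '[[0,0,0],[0,0,0],[0,0,0],[0,0,0],[0,0,0],[0,0,0],[0,0,0],[0,0,0],[0,0,0],[0,0,0]]'

```text
time: 57.45
ee_pos: [447.8, -299.0, 43.9]
tool_rot: [[0.355, -0.935, -0.0], [-0.935, -0.355, 0.0], [-0.0, 0.0, -1.0]]
wrist_force: [-0.6, 3.4, 0.8]
gripper_width: 11.6
gripper_force: 40.0
```

drive_tool --hand '[1,1,1,1,1,1,1,1,1,1]' --slide '[[0.4,-0.9,0],[0.7,-1.9,0],[1.1,-2.8,0],[1.4,-3.7,0],[1.6,-4.2,0],[1.6,-4.2,0],[1.6,-4.2,0],[1.6,-4.2,0],[1.6,-4.2,0],[1.6,-4.2,0]]' --twist '[[0,0,0],[0,0,0],[0,0,0],[0,0,0],[0,0,0],[0,0,0],[0,0,0],[0,0,0],[0,0,0],[0,0,0]]'

```text
time: 58.45
ee_pos: [449.2, -302.8, 43.8]
tool_rot: [[0.355, -0.935, -0.001], [-0.935, -0.355, 0.001], [-0.001, 0.001, -1.0]]
wrist_force: [-1.5, 6.2, 1.0]
gripper_width: 11.6
gripper_force: 40.0
```

drive_tool --hand '[1,1,1,1,1,1,1,1,1,1]' --slide '[[0.1,-0.3,0],[0.2,-0.6,0],[0.4,-0.9,0],[0.5,-1.2,0],[0.5,-1.2,0],[0.5,-1.2,0],[0.5,-1.2,0],[0.5,-1.2,0],[0.5,-1.2,0],[0.5,-1.2,0]]' --twist '[[0,0,0],[0,0,0],[0,0,0],[0,0,0],[0,0,0],[0,0,0],[0,0,0],[0,0,0],[0,0,0],[0,0,0]]'

```text
time: 59.45
ee_pos: [449.1, -303.1, 43.6]
tool_rot: [[0.355, -0.935, -0.003], [-0.935, -0.355, 0.003], [-0.003, 0.001, -1.0]]
wrist_force: [-1.7, 11.7, 2.5]
gripper_width: 11.7
gripper_force: 40.0
```

The force rose steeply (11.7 N with almost no motion), so the button is fully in and was held there for about 1 s. Withdrawing straight back, then over to the mat.

drive_tool --hand '[1,1,1,1,1,1,1,1,1,1]' --slide '[[-1.8,4.7,0],[-5.3,14,0],[-10.6,28,0],[-16,42,0],[-21.2,56,0],[-23,60.8,0],[-23,60.8,20],[-23,60.8,30],[-23,60.8,30],[-23,60.8,30]]' --twist '[[0,0,0],[0,0,0],[0,0,0],[0,0,0],[0,0,0],[0,0,0],[0,0,0],[0,0,0],[0,0,0],[0,0,0]]'

```text
time: 60.45
ee_pos: [427.0, -243.9, 73.8]
tool_rot: [[0.355, -0.935, 0.0], [-0.935, -0.355, -0.0], [0.001, -0.0, -1.0]]
wrist_force: [-0.7, 0.2, 0.7]
gripper_width: 11.4
gripper_force: 40.0
```

drive_tool --hand '[1,1,1,1,1,1,1,1,1,1]' --slide '[[3,12,0],[6,25,0],[9,37,0],[12,50,0],[15,62,0],[15,62,-20],[15,62,-40],[15,62,-50],[15,62,-58],[15,62,-60]]' --twist '[[0,0,0.1],[0,0,0.2],[0,0,0.3],[0,0,0.4],[0,0,0.487],[0,0,0.487],[0,0,0.487],[0,0,0.487],[0,0,0.487],[0,0,0.487]]'

```text
time: 61.45
ee_pos: [441.7, -181.7, 13.1]
tool_rot: [[0.751, -0.661, -0.001], [-0.661, -0.751, 0.001], [-0.001, 0.0, -1.0]]
wrist_force: [-0.3, -0.4, -0.1]
gripper_width: 11.9
gripper_force: 40.0
```

```bash
python3 - <<'E'
from h import *
st()
E
```

```text
t 61.45 pos [ 441.7 -181.7   13.1] x [ 0.751 -0.661 -0.001] z [-0.001  0.001 -1.   ] F [-0.3 -0.4 -0.1] w 11.9 g 40.0 j [-30.  35. 120.  -0.  25. 101.]
```

drive_tool --hand '[1,1,1,1,1,1,1,1,1,1]' --slide '[[0,0,-0.8],[0,0,-1.6],[0,0,-2.4],[0,0,-3.2],[0,0,-4],[0,0,-4.8],[0,0,-5.4],[0,0,-6],[0,0,-6],[0,0,-6]]' --twist '[[0,0,0],[0,0,0],[0,0,0],[0,0,0],[0,0,0],[0,0,0],[0,0,0],[0,0,0],[0,0,0],[0,0,0]]'

```text
time: 62.45
ee_pos: [441.9, -181.7, 7.9]
tool_rot: [[0.751, -0.66, -0.0], [-0.66, -0.751, -0.0], [-0.0, 0.0, -1.0]]
wrist_force: [0.3, -0.0, 0.1]
gripper_width: 11.6
gripper_force: 40.0
```

drive_tool --hand '[1,1,1,1,1,1,1,1,1,1]' --slide '[[0,0,-0.3],[0,0,-0.6],[0,0,-0.9],[0,0,-1.2],[0,0,-1.4],[0,0,-1.4],[0,0,-1.4],[0,0,-1.4],[0,0,-1.4],[0,0,-1.4]]' --twist '[[0,0,0],[0,0,0],[0,0,0],[0,0,0],[0,0,0],[0,0,0],[0,0,0],[0,0,0],[0,0,0],[0,0,0]]'

```text
time: 63.45
ee_pos: [442.0, -181.7, 6.6]
tool_rot: [[0.751, -0.66, -0.0], [-0.66, -0.751, -0.0], [0.0, 0.0, -1.0]]
wrist_force: [-0.4, 0.4, 5.5]
gripper_width: 11.6
gripper_force: 40.0
```

Touching the mat. Opening slightly, lifting clear, and checking.

drive_tool --hand '[0.4,0.4,0.4,0.4,0.4,0.4,0.4,0.4,0.4,0.4]' --slide '[[0,0,0],[0,0,0],[0,0,0],[0,0,0],[0,0,10],[0,0,40],[0,0,80],[0,0,120],[0,0,160],[0,0,200]]' --twist '[[0,0,0],[0,0,0],[0,0,0],[0,0,0],[0,0,0],[0,0,0],[0,0,0],[0,0,0],[0,0,0],[0,0,0]]'

```text
time: 64.45
ee_pos: [441.5, -181.4, 209.0]
tool_rot: [[0.751, -0.66, 0.0], [-0.66, -0.751, -0.0], [0.001, -0.0, -1.0]]
wrist_force: [1.0, 0.2, 0.8]
gripper_width: 28.6
gripper_force: 0.0
```

drive_tool --hand '[0.4,0.4,0.4,0.4,0.4,0.4,0.4,0.4,0.4,0.4]' --slide '[[0,-30,10],[0,-70,30],[0,-110,50],[0,-150,80],[0,-180,100],[0,-180,100],[0,-180,100],[0,-180,100],[0,-180,100],[0,-180,100]]' --twist '[[0,0,0.14],[0,0,0.28],[0,0,0.42],[0,0,0.56],[0,0,0.7],[0,0,0.84],[0,0,0.98],[0,0,1.12],[0,0,1.26],[0,0,1.4]]'

```text
time: 65.45
ee_pos: [441.6, -361.4, 307.2]
tool_rot: [[0.775, 0.632, 0.0], [0.632, -0.775, -0.0], [-0.0, 0.0, -1.0]]
wrist_force: [-0.1, -0.3, -0.5]
gripper_width: 28.7
gripper_force: 0.0
```

drive_tool --hand '[0.4,0.4,0.4,0.4,0.4,0.4,0.4,0.4,0.4,0.4]' --slide '[[0,0,0],[0,0,0],[0,0,0],[0,0,0],[0,0,0],[0,0,0],[0,0,0],[0,0,0],[0,0,0],[0,0,0]]' --twist '[[0,0,0.14],[0,0,0.28],[0,0,0.42],[0,0,0.56],[0,0,0.7],[0,0,0.7],[0,0,0.7],[0,0,0.7],[0,0,0.7],[0,0,0.7]]'

```text
time: 66.45
ee_pos: [441.9, -361.7, 306.5]
tool_rot: [[0.192, 0.981, 0.0], [0.981, -0.192, 0.0], [0.0, 0.0, -1.0]]
wrist_force: [-0.6, -1.5, -0.5]
gripper_width: 28.5
gripper_force: 0.0
```

```bash
python3 - <<'E'
from h import *
st()
p,im=snap('wrist','end.png')
for t,zz in (('press_block',(137,)),('stylus',(10,)),('mat',(4,))):
  for r in regions_of('wrist',t)[:2]:
      print(t,round(r['confidence'],2),[rect(p,r['pixels'],z) for z in zz])
q,sc=snap('scene')
cv2.imwrite('pics/end2.png',np.hstack([im[0:330,150:500],cv2.resize(sc[180:345,270:445],(350,330),interpolation=2)]))
E
```

```text
t 66.45 pos [ 441.9 -361.7  306.5] x [0.192 0.981 0.   ] z [ 0.  0. -1.] F [-0.6 -1.5 -0.5] w 28.5 g 0.0 j [-46.  19.  90.   0.  71. -35.]
stylus 0.74 [(array([ 442.4, -181.8]), array([ 13.8, 141.1], dtype=float32), 137.4)]
mat 0.61 [(array([ 441.6, -182. ]), array([ 80.3, 189.9], dtype=float32), 139.0)]
```

View pics/end2.png

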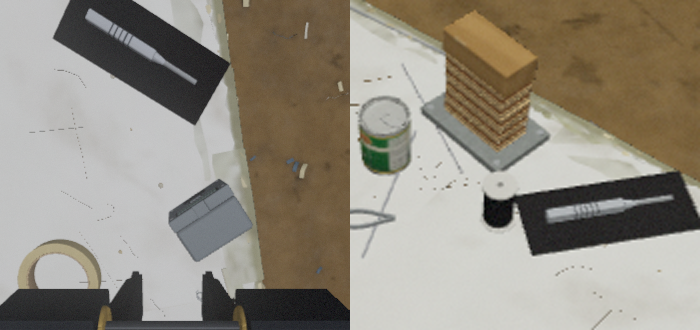

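The stylus lies flat in the middle of the mat. The press block sits square on the blanks, and the tin and spool look untouched. Handing in.

```bash
python3 - <<'E'
from h import *
print(job.job_done())
E
```

```text
the job is handed in; nothing more can be done
None
```

I handed the job in: all four blanks and the press block are squarely on the pile, the timer button was pushed fully in with the stylus (judged by the force rise), and the stylus lies flat on the mat; no verdict came back.

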